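# Put the sharpening stones away

## Robot

A 6-joint arm with a two-finger parallel gripper is mounted at the origin on the work surface. World frame = base frame: x ahead of the robot, y to its left, z up, the work surface at z = 0. Lengths are in m, angles in rad, forces in N, time in s.
With the tool pointing down it reaches from about 0.325 to 0.775 m from the base axis. Payload 5.5 kg.
Tool frame: the origin (TCP) lies midway between the tips of the shut fingers; the grasp point (between the pads) lies 19 mm behind it (r.grip_depth is the distance from the TCP to the grasp point, in m); z points along the fingers, y is the direction in which the jaws open and shut (so a half turn about z gives the same grasp; the last joint's range is limited). The gripper opens to 88 mm and grips with 3 to 60 N. Pads are 20 mm wide; open, the fingers measure 115 mm over their backs; the gripper's body (75 mm by 178 mm) begins 61 mm behind the grasp point.
Start: joints at [-1.363, 0.091, 1.231, -0, 1.82, -0.057], TCP at [0.157, -0.579, 0.201] pointing down, gripper open.
Joint ranges: [-2.87, 2.87], [-0.86, 2.18], [0.17, 2.46], [-1.51, 4.65], [0.06, 2.69], [-2.65, 2.65]. Speed limits (rad/s): [2.57, 2.57, 3.01, 3.14, 3.14, 3.14].

## Interface

Orientations are given as a unit quaternion [w, x, y, z].
In Python, from rig import r gives the robot as it stands.
- The arm moves only by the shell command python3 -m pendant 'ROWS'. ROWS is JSON, one flat list of numbers, 7 for each row, row after row: the turn, a rotation vector about the tool's x, y, z in rad, then the shift along the tool's x, y, z in mm, then the opening, from 0 (shut) to 1 (fully open). A call has 1 to 8 rows; each row shifts and turns the commanded pose from where the row before left it, along the tool's axes as they then stand; what a row does not reach is not made up. A row lasts 1/10 s, in which the tool goes at most 50 mm and 8.59 degrees, less where a joint would pass 70% of its speed; a pose out of reach is approached as far as the arm can. A call with a gripper value outside its range is refused whole. The fingers move at their own pace and stop on an object; the grip force is fixed at half the most. Time passes only in rows, so rows that do not move let the fingers close. It gives the time, the measured TCP pose, the force and the opening at its end, in the units of the state.
- r.read_state(): the state, without advancing time (a new reading comes with each control period).
- r.capture(name): name is "scene" or "top" or "wrist"; returns (picture, depth): 480x640x3 uint8, red, green, blue; 480x640 float32, m along the optical axis (not along the pixel's ray), 0 where there is no reading.
- r.get_calibration(name): a dict with "camera_matrix" (3x3 intrinsics, pixels), "eye" and "attitude" of the camera in the world. Camera axes: x right, y down, z forward; pixel columns grow to the right and rows downward; lengths in m; the calibration is good to about 2 mm. A picture is of the moment at which its call begins: read the wrist's pose just before it. get_calibration takes no time and is no camera call; for the wrist camera it gives the pose at the moment of the call.
- r.job_done(): hands the job in, once; it reports no verdict.
Trained networks look in the newest picture that a camera, given by its name, has taken for a name from the list of things; names that differ only in an ending like _2 or _b are one class to them, and where a whole thing is asked for, a point or a joint stands for the part that bears it (a point fixed in the world has none). Each returns a list of dicts, best first, with "score" (0 to 1); they miss things now and then, are a little off and sometimes report something else, mostly with a low value. They report only what shows in the picture. A call takes as long as a camera call. They do not tell look-alikes from the thing itself.
- r.recognise(camera, query): "at" ([x, y, z] in m, in world coordinates, good to about 4 mm: the middle of the surface that is visible of it).
The state is a dict: "t": time; "joints": joint angles; "qd": joint speeds; "joint_efforts": joint torques, N m; "eef_pos": TCP position; "tool_rot": TCP orientation; "ft_force": force on the tool from outside, world axes, zero at the start; "torque": the same for the moment, N m; "finger_gap": opening from 0.0 (shut) to 1.0 (fully open).
Only numpy, scipy, OpenCV 4.12 (cv2) and the standard library are available. Lean on these libraries where they do the work, as an engineer would, in place of code of your own. Each camera call takes 0.05 s, during which the arm holds its last target. There are 200 camera calls.

## Task

Put the sharpening stones away: lay the thick stone in the recess of the wooden case and press it flush, then fit the case's cover by hooking its tongue under the bridge at a tilt and swinging it down until it lies flat on the case. Stand every thin stone that is there on a short end in the drying rack, side by side and square to the rack, leaning back flat against both rails at the rack's 60 degree slope, so that they stay there without sliding. Leave the sanding block where it is.

Things in the scene. Friction and masses are not known exactly. Their poses are not given: they have to be found in the camera images.
- plate1: thin flat grey sharpening stone, 150 x 50 x 14 mm, lying flat on the bench at the start (absent in some runs); origin at its centre, x along its length, y across its 50 mm width, z through its thickness; 0.25 kg. Which of the two short ends goes down, and which face is in front, does not matter
- plate2: thin flat grey sharpening stone, 150 x 50 x 14 mm, lying flat on the bench at the start (absent in some runs); origin at its centre, x along its length, y across its 50 mm width, z through its thickness; 0.25 kg. Which of the two short ends goes down, and which face is in front, does not matter
- plate3: thin flat grey sharpening stone, 150 x 50 x 14 mm, lying flat on the bench at the start (absent in some runs); origin at its centre, x along its length, y across its 50 mm width, z through its thickness; 0.25 kg. Which of the two short ends goes down, and which face is in front, does not matter
- stone: thick grey sharpening stone, 150 x 50 x 26 mm, lying flat on the bench at the start, told from the thin ones by its thickness; origin at its centre, x along its length, z through its thickness; about 0.42 kg
- case: fixed wooden case for the thick stone, 200 x 84 mm, rim 36 mm above the bench. Origin on the bench under the middle of its recess, x along its length, +x towards the bridge end. Recess: 156 x 56 mm, 26 mm deep (floor at z = 10 mm): the stone has 3 mm of room on each side and its top comes level with the rim. The cover lies on the rim
- case_bridge (a point): middle of the front lower edge of the case's dark wooden bridge bar, at case x = 88 mm, 11 mm above the rim. The bar runs across (y), is 12 mm deep (x 88 to 100 mm), 8 mm tall and 64 mm long, and stands on two posts with 48 mm clear between them
- case_stop (a point): top middle of the stop strip across the near end of the rim: x = -94 to -88 mm (this point at -91), 6 mm above the rim. The seated cover lies between strip and bridge with 4 mm of play each way along x
- cover: loose wooden cover, lying right way up: a board 168 x 76 x 8 mm; on its +x end a tongue 18 mm long, 40 wide, 5 thick, flush with its underside; on top along x a central ridge to hold it by, 100 mm long, 14 wide, top 34 mm above the underside. Origin: middle of the board's underside, x towards the tongue, z up; 0.15 kg. It goes in only tilted, tongue first, about 10 degrees
- cover_tip (a point): middle of the lower edge of the tip of the cover's tongue, 102 mm along the cover's +x from its origin
- rack: fixed wooden drying rack, an open frame facing the robot: base board 120 mm deep (x), 330 wide (y), top 12 mm above the bench, with an 8 mm high lip along its front edge (x = -60 to -50 mm); end frames at y = -158 and 158 mm. Origin on the bench under the middle of the base, +x to the back. Room for three stones side by side, for instance at y = -100, 0, 100 mm
- rack_foot (a point): middle of the line on the rack's base (x = -10, z = 12 mm) where the plane of its two rails meets the base. The rails run along y, 35 and 115 mm up the slope from here; their front faces lean back (+x) at 60 degrees from the base. A stone whose lower back edge stands on this line lies flat on both rails. Friction holds it
- sandblock: bystander: grey and cork sanding block, 112 x 57 x 32 mm, among the stones on the bench; origin at the middle of its underside, x along its length
Things that resemble listed ones, but are neither listed nor needed, are in the scene too. What is shaped like the plate2 but blue is not meant.

How it is judged:
By the outcome, as a careful person would: the job done as asked, in the order asked, and still so for the second after the job is handed in, with the robot touching nothing.
Of plate1, plate2, plate3 only 2 to 3 are there at a start; the rules pass over those that are not, and their reading is None.
At some moment in a run one of stone, cover may be knocked a few centimetres aside while the robot is not near it.
Once in a run the grip may slacken for a moment while it holds something.
It also fails if it takes over 210 s, if anything falls off the work surface, if the arm or the gripper's body presses on something with over 40 N, if the wrist force passes 120 N, or if a joint passes its speed limit or range.

## Working session

There is one attempt and no reset: what is moved stays moved. The work goes in short steps, Python scripts to look and compute and a shell command to move; the robot and the scene stay as the last step left them, time stands still between calls to the robot, and variables do not carry over. Pictures are saved under pics/ and viewed, about 12 in all and at most 16, crops included, and the job is handed in when it is done.

```bash
ls; mkdir -p pics; python3 - <<'E'
from rig import r
import cv2
print(r.read_state())
for n in ("scene","top"):
    p,d=r.capture(n); cv2.imwrite(f"pics/{n}0.png",p[:,:,::-1])
    c=r.get_calibration(n); print(n,c)
    for q in ["plate1","stone","case","case_bridge","case_stop","cover","cover_tip","rack","rack_foot","sandblock"]:
        K=c["camera_matrix"]
        print(q,[(round(o["score"],2),[round(float(v),3) for v in o["at"]]) for o in r.recognise(n,q)])
E
```

```text
pics
{'t': 0.0, 'joints': array([-1.36266290e+00,  9.18685272e-02,  1.23187721e+00, -5.31477865e-05,
        1.81976970e+00, -5.66960696e-02]), 'qd': array([-0.00174756,  0.00130106, -0.00024456,  0.00136505,  0.00047468,
       -0.00042186]), 'joint_efforts': array([ 3.07214978e-04, -4.46453691e+01, -4.06446826e+01,  6.96909218e-02,
        2.92127870e-02, -1.31505171e-04]), 'eef_pos': array([ 0.15696095, -0.5787653 ,  0.19990601]), 'tool_rot': array([-9.56691634e-04,  9.91246372e-01,  1.32021607e-01, -9.84130022e-05]), 'ft_force': array([-0.6044385 , -0.40722605, -0.29441   ]), 'torque': array([ 0.01600306, -0.02080217,  0.01679719]), 'finger_gap': 0.9958197410517761}
scene {'camera_matrix': array([[539.59573898,   0.        , 322.51945483],
       [  0.        , 539.59573898, 235.06540277],
       [  0.        ,   0.        ,   1.        ]]), 'eye': array([ 1.26779179, -1.04240572,  1.01767182]), 'attitude': array([-0.38937897,  0.85261494,  0.31971181, -0.13862227])}
plate1 [(0.9, [0.42, 0.268, 0.012]), (0.84, [0.402, -0.742, 0.012]), (0.78, [0.427, -0.289, 0.015]), (0.77, [0.393
[... 669 characters left out ...]
5406266,  0.70567281, -0.7051625 ,  0.04299945])}
plate1 [(0.72, [0.407, -0.51, 0.013]), (0.71, [0.412, 0.274, 0.013]), (0.65, [0.439, 0.062, 0.013]), (0.61, [0.42, -0.286, 0.013])]
stone [(0.69, [0.431, -0.173, 0.028]), (0.27, [0.646, 0.179, 0.021])]
case [(0.91, [0.639, 0.177, 0.023])]
case_bridge [(0.61, [0.647, 0.182, 0.026])]
case_stop [(0.74, [0.425, 0.161, 0.031]), (0.59, [0.646, 0.18, 0.029]), (0.16, [0.435, 0.063, 0.011])]
cover [(0.97, [0.445, -0.069, 0.009])]
cover_tip [(0.86, [0.444, -0.069, 0.01]), (0.59, [0.423, 0.164, 0.031])]
rack [(0.77, [0.652, -0.203, 0.008])]
rack_foot [(0.62, [0.652, -0.201, 0.01])]
sandblock [(0.88, [0.425, 0.161, 0.029]), (0.17, [0.435, 0.066, 0.014])]
```

View pics/scene0.png

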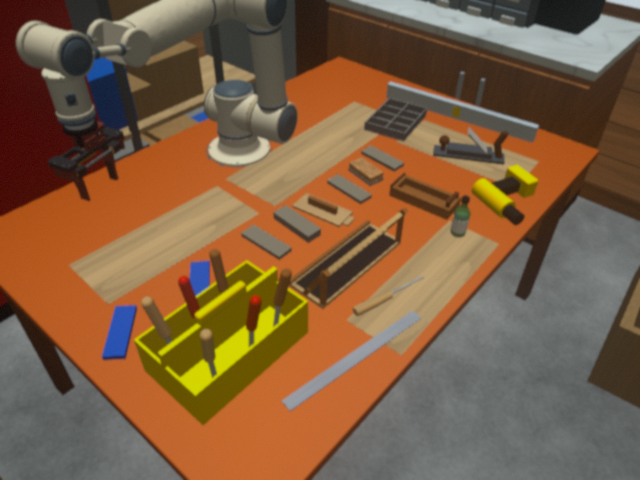

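View pics/top0.png

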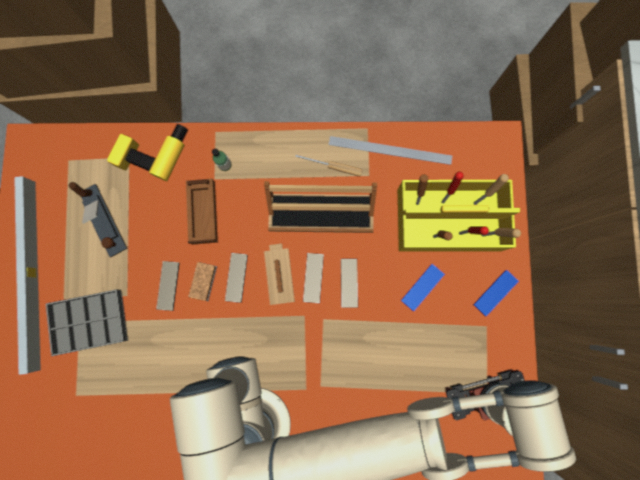

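```bash
cat > h.py <<'E'
import numpy as np, cv2, sys
from scipy.spatial.transform import Rotation as R
from rig import r
np.set_printoptions(precision=4,suppress=True)
def rot(q): return R.from_quat([q[1],q[2],q[3],q[0]])
def tool(yaw,pitch=0):
    """tool down with x_tool at yaw (deg) in world; pitch tips z_tool forward (towards x_tool)"""
    return R.from_euler('z',yaw,degrees=True)*R.from_euler('y',-pitch,degrees=True)*R.from_euler('x',180,degrees=True)
def plan(pos,Rt=None):
    """turn first (TCP in place), then shift in the new tool axes, mm"""
    s=r.read_state(); R0=rot(s['tool_rot']); Rt=Rt or R0
    rv=(R0.inv()*Rt).as_rotvec(); d=Rt.inv().apply(np.array(pos)-s['eef_pos'])*1000
    print('turn',rv,'rows',round(np.degrees(np.linalg.norm(rv))/8.59,2),'shift',d.round(1),'rows',round(np.linalg.norm(d)/50,2))
def st():
    s=r.read_state(); m=rot(s['tool_rot']).as_matrix()
    print('t',round(s['t'],2),'pos',s['eef_pos'],'x',m[:,0],'z',m[:,2],'F',s['ft_force'],'gap',round(s['finger_gap']*88,1))
def cap(n,name=None):
    c=r.get_calibration(n); p,d=r.capture(n)
    K=c['camera_matrix']; v,u=np.mgrid[0:480,0:640]
    P=np.stack([(u-K[0,2])/K[0,0]*d,(v-K[1,2])/K[1,1]*d,d],-1)
    W=rot(c['attitude']).apply(P.reshape(-1,3)).reshape(P.shape)+c['eye']; W[d==0]=np.nan
    if name: cv2.imwrite(f'pics/{name}.png',p[:,:,::-1])
    return p,W,c
def box(W,x,y,z,mask=None):
    """min-area rect of points inside ranges -> centre, (long,short), yaw deg of long axis, median z"""
    m=(W[...,0]>x[0])&(W[...,0]<x[1])&(W[...,1]>y[0])&(W[...,1]<y[1])&(W[...,2]>z[0])&(W[...,2]<z[1])
    if mask is not None: m&=mask
    m=cv2.morphologyEx(m.astype(np.uint8),cv2.MORPH_OPEN,np.ones((3,3)))
    n,l,s,_=cv2.connectedComponentsWithStats(m)
    if n<2: print('none'); return
    Q=W[l==1+np.argmax(s[1:,4])]
    (cx,cy),(w,h),a=cv2.minAreaRect((Q[:,:2]*1000).astype(np.float32))
    if w<h: w,h,a=h,w,a+90
    a=(a+90)%180-90
    print('c',np.round([cx,cy],1),'size',round(w,1),round(h,1),'yaw',round(a,2),'z',np.round(np.median(Q[:,2])*1000,1),'n',len(Q))
def px(c,X):
    K=c['camera_matrix']; q=rot(c['attitude']).inv().apply(np.array(X)-c['eye']); return (K@q)[:2]/q[2]
E
python3 - <<'E'
from h import *
c=r.get_calibration('wrist'); s=r.read_state()
Rt=rot(s['tool_rot'])
print(c['camera_matrix'][0,0],'cam in tool',Rt.inv().apply(c['eye']-s['eef_pos']),(Rt.inv()*rot(c['attitude'])).as_matrix())
p,W,c=cap('top')
for n,y in dict(p1=(.2,.34),p2=(.02,.11),st=(-.225,-.13),p3=(-.34,-.24),case=(.1,.25)).items():
    print(n); box(W,(.34,.53) if n!='case' else (.53,.78),y,(.006,.06))
plan([.40,-.1,.42],tool(0))
E
```

```text
359.18332276458466 cam in tool [ 0.0653 -0.0005 -0.1849] [[ 0.0011 -0.9704 -0.2414]
 [ 1.      0.0012  0.    ]
 [ 0.0003 -0.2414  0.9704]]
p1
c [412.8 277.1] size 144.4 53.1 yaw -4.24 z 12.6 n 750
p2
c [435.7  65. ] size 149.7 51.5 yaw -6.33 z 13.0 n 764
st
c [ 434.1 -175. ] size 149.8 51.0 yaw -4.79 z 25.0 n 804
p3
c [ 418.2 -285.5] size 148.1 49.8 yaw 0.05 z 12.8 n 776
case
c [641.7 178. ] size 199.7 86.6 yaw 4.54 z 31.7 n 1537
turn [-0.      0.      0.2648] rows 1.77 shift [ 243.  -479.1 -219. ] rows 11.6
```

```bash
python3 -m pendant '[0,0,0.132,0,0,-40,1, 0,0,0.132,0,0,-40,1, 0,0,0,24,-45,-14,1, 0,0,0,24,-45,-14,1, 0,0,0,24,-45,-14,1, 0,0,0,24,-45,-14,1, 0,0,0,24,-45,-14,1, 0,0,0,24,-45,-14,1]' && python3 -m pendant '[0,0,0,24,-45,-14,1, 0,0,0,24,-45,-14,1, 0,0,0,24,-45,-14,1, 0,0,0,24,-45,-14,1, 0,0,0,0,-29,0,1, 0,0,0,0,0,0,1, 0,0,0,0,0,0,1]'
python3 - <<'E'
from h import *
st(); p,W,c=cap('wrist','w1')
for n,y in dict(p1=(.2,.34),p2=(.02,.11),st=(-.225,-.13),p3=(-.34,-.24),cov=(-.125,-.01),case=(.1,.25)).items():
    print(n); box(W,(.34,.53) if n!='case' else (.53,.78),y,(.006,.06))
E
```

```text
t: 1.95
eef_pos: [0.2933, -0.3219, 0.3612]
tool_rot: [0.0, 1.0, 0.0, 0.0]
ft_force: [1.1, 0.0, -0.1]
finger_gap: 1.004
t: 2.65
eef_pos: [0.3836, -0.1243, 0.4136]
tool_rot: [0.0, 1.0, 0.001, 0.0]
ft_force: [0.1, 0.0, -0.6]
finger_gap: 1.0
t 2.65 pos [ 0.3836 -0.1243  0.4136] x [1.     0.0024 0.0006] z [ 0.0006 -0.0006 -1.    ] F [ 0.1027  0.0181 -0.623 ] gap 88.0
p1
c [412.8 279.4] size 147.5 52.4 yaw -5.1 z 15.1 n 3172
p2
c [437.3  67.1] size 150.0 51.3 yaw -5.83 z 15.1 n 3183
st
c [ 436.1 -173.4] size 150.0 50.2 yaw -4.64 z 27.1 n 3223
p3
c [ 420.9 -283.7] size 149.9 50.6 yaw 0.7 z 15.0 n 3071
cov
c [442.8 -66. ] size 171.3 76.1 yaw 7.65 z 9.3 n 5133
case
c [602.1 176.8] size 116.3 86.3 yaw 4.75 z 23.4 n 5812
```

View pics/w1.png

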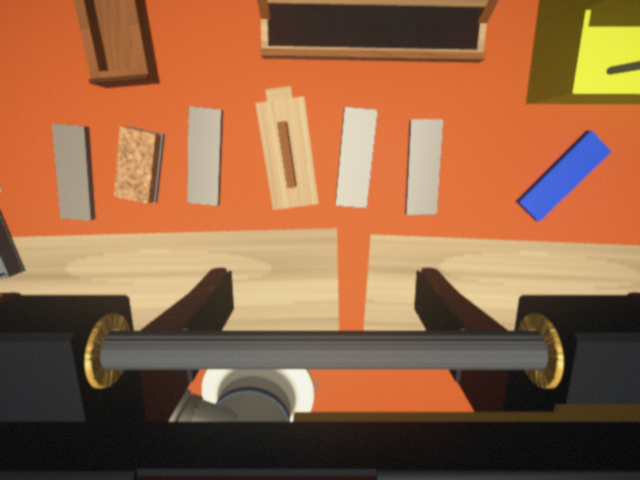

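```bash
python3 -m pendant '[0,0,0,19,-45,6,1, 0,0,0,19,-45,6,1, 0,0,0,19,-45,6,1, 0,0,0,19,-45,6,1, 0,0,0,19,-45,6,1, 0,0,0,0,0,0,1, 0,0,0,0,0,0,1]'
python3 - <<'E'
from h import *
st(); p,W,c=cap('wrist')
cv2.imwrite('pics/case1.png',cv2.resize(p[0:230,100:420,::-1],None,fx=2.5,fy=2.5,interpolation=cv2.INTER_CUBIC))
for q in ['case','case_bridge','case_stop']: print(q,[(o['score'],np.array(o['at'])) for o in r.recognise('wrist',q)])
np.save('Wcase.npy',W)
box(W,(.5,.8),(.08,.27),(.034,.040)); box(W,(.5,.8),(.08,.27),(.041,.06)); box(W,(.5,.8),(.08,.27),(.006,.07)); box(W,(.52,.76),(.08,.27),(.006,.02))
E
```

```text
t: 3.4
eef_pos: [0.4789, 0.1001, 0.3821]
tool_rot: [0.0, 1.0, 0.0, -0.001]
ft_force: [-0.4, 0.3, -0.0]
finger_gap: 1.0
t 3.4 pos [0.4789 0.1001 0.3821] x [ 1.      0.0008 -0.0028] z [-0.0027 -0.0009 -1.    ] F [-0.4444  0.3305 -0.0124] gap 88.0
case [(0.72, array([0.647 , 0.1842, 0.0205]))]
case_bridge [(0.67, array([0.6459, 0.1821, 0.0163]))]
case_stop [(0.67, array([0.4267, 0.2753, 0.0165])), (0.61, array([0.6471, 0.1835, 0.0185]))]
c [643.5 180.2] size 185.3 84.2 yaw 4.77 z 37.0 n 3774
c [549.6 153.4] size 34.6 6.0 yaw -85.28 z 43.0 n 110
c [640.5 180. ] size 191.6 84.2 yaw 4.8 z 20.1 n 9322
c [639.4 181.2] size 155.4 54.6 yaw 4.61 z 11.1 n 4559
```

View pics/case1.png

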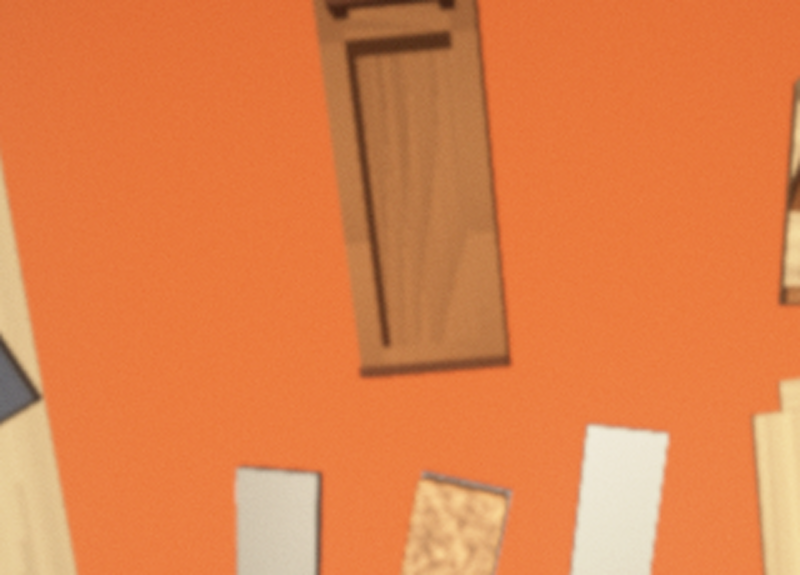

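```bash
python3 -m pendant '[0,0,0,40,-40,0,1, 0,0,0,40,-40,0,1, 0,0,0,20,0,0,1, 0,0,0,0,0,0,1, 0,0,0,0,0,0,1]'
python3 - <<'E'
from h import *
st(); p,W,c=cap('wrist'); np.save('Wcase.npy',W)
for z in [(.006,.02),(.0335,.0395),(.03,.06),(.0395,.046),(.05,.06),(.006,.06)]: print(z); box(W,(.5,.8),(.08,.27),z)
E
python3 -m pendant '[0,0,0,0,47,0,1, 0,0,0,0,47,0,1, 0,0,0,0,47,0,1, 0,0,0,0,47,0,1, 0,0,0,0,47,0,1, 0,0,0,0,47,0,1, 0,0,0,0,47,0,1, 0,0,0,0,40,0,1]'
python3 -m pendant '[0,0,0,0,0,0,1, 0,0,0,0,0,0,1]'
python3 - <<'E'
from h import *
st(); p,W,c=cap('wrist'); np.save('Wrack.npy',W)
cv2.imwrite('pics/rack1.png',cv2.resize(p[0:300,100:540,::-1],(800,545),interpolation=cv2.INTER_CUBIC))
print([(o['score'],np.array(o['at'])) for o in r.recognise('wrist','rack_foot')])
for z in [(.006,.0155),(.016,.024),(.006,.25),(.06,.25)]: print(z); box(W,(.55,.82),(-.42,.01),z)
E
```

```text
t: 4.1
eef_pos: [0.569, 0.1701, 0.3836]
tool_rot: [0.0, 1.0, -0.001, -0.0]
ft_force: [-0.6, 0.1, 0.5]
finger_gap: 0.996
t 4.1 pos [0.569  0.1701 0.3836] x [ 1.     -0.0011 -0.0002] z [-0.0002 -0.0002 -1.    ] F [-0.6009  0.1248  0.4973] gap 87.6
(0.006, 0.02)
c [638.8 179.8] size 156.7 56.2 yaw 4.78 z 11.1 n 4115
(0.0335, 0.0395)
c [647.4 180.5] size 193.9 84.1 yaw 4.75 z 37.1 n 3302
(0.03, 0.06)
c [644.8 180.2] size 200.1 84.1 yaw 4.76 z 37.4 n 4254
(0.0395, 0.046)
c [548.2 171.9] size 81.8 6.1 yaw -85.18 z 43.1 n 242
(0.05, 0.06)
c [732.3 187.5] size 63.7 12.8 yaw -84.81 z 56.0 n 516
(0.006, 0.06)
c [644.8 180.2] size 200.1 84.1 yaw 4.76 z 30.0 n 8541
t: 4.95
eef_pos: [0.5673, -0.2002, 0.3855]
tool_rot: [0.001, 1.0, -0.001, 0.001]
ft_force: [0.6, 0.9, -0.3]
finger_gap: 1.001
t: 5.15
eef_pos: [0.568, -0.1985, 0.3847]
tool_rot: [0.0, 1.0, -0.001, 0.001]
ft_force: [-0.3, -0.1, -0.6]
finger_gap: 1.0
t 5.15 pos [ 0.568  -0.1985  0.3847] x [ 1.     -0.0019  0.0016] z [ 0.0016 -0.0003 -1.    ] F [-0.254  -0.0815 -0.5928] gap 88.0
[(0.82, array([ 0.6547, -0.1934,  0.01  ]))]
(0.006, 0.0155)
c [ 618.6 -195.8] size 330.5 54.1 yaw 89.28 z 13.5 n 7411
(0.016, 0.024)
c [ 586.7 -195. ] size 329.2 10.4 yaw 89.27 z 21.1 n 1489
(0.006, 0.25)
c [ 646.2 -196.2] size 330.8 129.8 yaw 89.34 z 15.1 n 23343
(0.06, 0.25)
c [ 685.  -196.8] size 330.5 52.6 yaw 89.26 z 115.2 n 5799
```

View pics/rack1.png

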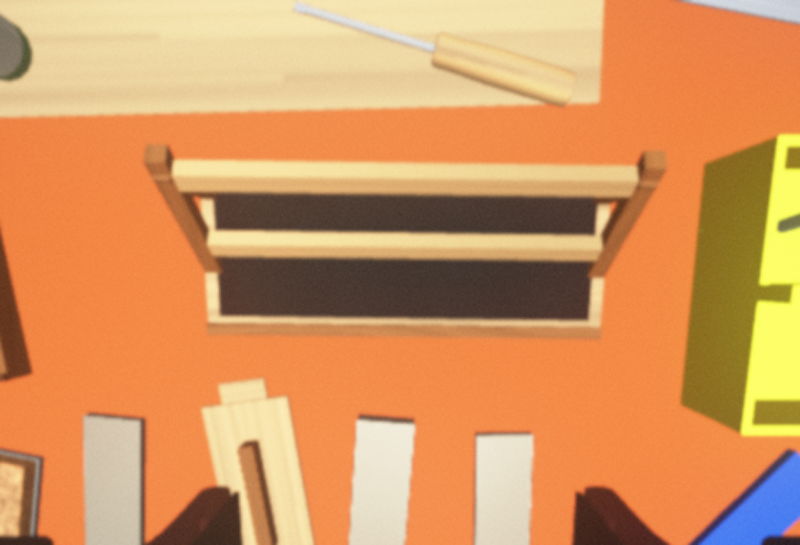

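```bash
python3 -m pendant '[0,0,0,-38,-6,17,1, 0,0,0,-38,-6,17,1, 0,0,0,-38,-6,17,1, 0,0,0,-38,-6,17,1, 0,0,0,-36,-6,17,1, 0,0,0,0,0,0,1, 0,0,0,0,0,0,1]'
python3 - <<'E'
from h import *
st(); p,W,c=cap('wrist')
for n,y in dict(p2=(.02,.11),st=(-.225,-.13),p3=(-.34,-.24)).items(): box(W,(.34,.53),y,(.006,.06))
W=np.load('Wrack.npy')
# rails: points per rail front face in slab, rack frame
a=np.radians(-.72); M=np.array([[np.cos(a),np.sin(a)],[-np.sin(a),np.cos(a)]])
Q=W.reshape(-1,3).copy(); Q=Q[np.isfinite(Q[:,0])]; Q[:,:2]=(Q[:,:2]-[.6417,-.1957])@M.T
Q=Q[(abs(Q[:,1])<.13)&(abs(Q[:,0])<.1)&(Q[:,2]>.025)]; Q*=1000; Q[:,2]-=1.1
# distance from plane through (-10,12), normal (-sin60,cos60)
d=(Q[:,0]+10)*-np.sin(np.pi/3)+(Q[:,2]-12)*.5; s=(Q[:,0]+10)*.5+(Q[:,2]-12)*np.sin(np.pi/3)
for lo in range(20,140,5):
    m=(s>=lo)&(s<lo+5)
    if m.sum()>20: print(lo,m.sum(),np.percentile(d[m],[50,90,99]))
E
```

```text
t: 5.95
eef_pos: [0.3811, -0.1667, 0.2993]
tool_rot: [0.001, 1.0, 0.001, 0.001]
ft_force: [-0.0, 0.1, 0.2]
finger_gap: 1.004
t 5.95 pos [ 0.3811 -0.1667  0.2993] x [1.     0.0022 0.0025] z [ 0.0025 -0.001  -1.    ] F [-0.0069  0.0501  0.1649] gap 88.4
c [437.1  66.9] size 150.1 51.6 yaw -5.67 z 15.1 n 5031
c [ 435.9 -173.4] size 149.7 50.0 yaw -4.61 z 27.1 n 4940
c [ 421.4 -283.8] size 149.5 50.5 yaw 0.52 z 15.1 n 4717
25 211 [-0.0943  0.5602  1.0438]
30 360 [0.0701 0.7201 1.1918]
35 348 [0.0428 0.6377 1.0801]
40 1623 [-4.9567  0.0026  0.7587]
105 346 [-0.0295  0.5878  1.1318]
110 567 [0.1539 0.7649 1.2791]
115 587 [0.1054 0.8806 1.3948]
120 2255 [-4.6962  0.1981  1.0298]
```

```bash
python3 - <<'E'
from h import *
plan([.4359,-.1734,.016],tool(-4.6))
E
```

```text
turn [ 0.0011 -0.003   0.0826] rows 0.55 shift [ 54.3   2.  283.8] rows 5.78
```

```bash
python3 -m pendant '[0,0,0.081,0,0,0,1, 0,0,0,14,0.5,45,1, 0,0,0,14,0.5,45,1, 0,0,0,14,0.5,45,1, 0,0,0,12.3,0.5,45,1, 0,0,0,0,0,45,1, 0,0,0,0,0,0,1, 0,0,0,0,0,0,1]'
python3 - <<'E'
from h import *
st(); plan([.4359,-.1734,.016],tool(-4.6))
E
```

```text
t: 6.8
eef_pos: [0.4363, -0.174, 0.0745]
tool_rot: [-0.0, 0.999, -0.04, -0.0]
ft_force: [0.2, 0.1, 0.6]
finger_gap: 0.997
t 6.8 pos [ 0.4363 -0.174   0.0745] x [ 0.9969 -0.0793 -0.0002] z [-0.0002  0.0002 -1.    ] F [0.2025 0.1031 0.5652] gap 87.7
turn [-0.0002  0.0002  0.001 ] rows 0.01 shift [-0.4 -0.6 58.5] rows 1.17
```

```bash
python3 -m pendant '[0,0,0,0,0,30,1, 0,0,0,0,0,28,1, 0,0,0,0,0,0,1, 0,0,0,0,0,0,0.4, 0,0,0,0,0,0,0.4, 0,0,0,0,0,0,0.4, 0,0,0,0,0,0,0.4, 0,0,0,0,0,0,0.4]'
python3 -m pendant '[0,0,0,0,0,0,0.4, 0,0,0,0,0,0,0.4, 0,0,0,0,0,-30,0.4, 0,0,0,0,0,-50,0.4, 0,0,0,0,0,-50,0.4, 0,0,0,0,0,0,0.4, 0,0,0,0,0,0,0.4]'
python3 - <<'E'
from h import *
st(); p,W,c=cap('wrist','hold1'); box(W,(.34,.53),(-.24,-.1),(.05,.2)); plan([.6388,.1797,.15],tool(4.76))
E
```

```text
t: 7.6
eef_pos: [0.4356, -0.1743, 0.0161]
tool_rot: [0.0, 0.999, -0.04, 0.0]
ft_force: [-0.1, 0.5, 0.3]
finger_gap: 0.579
t: 8.3
eef_pos: [0.436, -0.1745, 0.1469]
tool_rot: [0.001, 0.999, -0.04, 0.001]
ft_force: [0.1, 0.4, -0.8]
finger_gap: 0.401
t 8.3 pos [ 0.436  -0.1745  0.1469] x [ 0.9968 -0.0801  0.003 ] z [ 0.0029 -0.0014 -1.    ] F [ 0.125   0.396  -0.7548] gap 35.3
c [ 436.7 -192.6] size 23.3 8.0 yaw -27.81 z 186.5 n 849
turn [-0.0001  0.0002 -0.1633] rows 1.09 shift [ 232.3 -335.7   -5. ] rows 8.16
```

View pics/hold1.png

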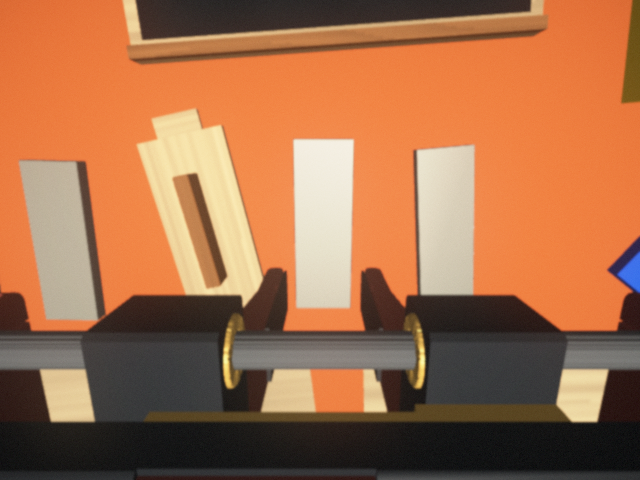

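```bash
python3 -m pendant '[0,0,0,0,0,0,1, 0,0,0,0,0,0,1, 0,0,0,0,0,0,1, 0,0,0,0,0,0,1, 0,0,0,0,0,0,1, 0,0,0,0,0,0,1, 0,0,0,-40,0,0,1, 0,0,0,0,0,0,1]'
python3 - <<'E'
from h import *
st(); p,W,c=cap('wrist'); box(W,(.34,.53),(-.225,-.13),(.006,.06)); plan([.4359,-.1734,.012],tool(-4.6))
E
```

```text
t: 9.15
eef_pos: [0.393, -0.1706, 0.1448]
tool_rot: [-0.0, 0.999, -0.04, -0.001]
ft_force: [0.8, 0.4, 1.4]
finger_gap: 0.998
t 9.15 pos [ 0.393  -0.1706  0.1448] x [ 0.9967 -0.0809 -0.0021] z [-0.0021  0.0004 -1.    ] F [0.7693 0.4355 1.3754] gap 87.8
c [ 435.9 -173.6] size 150.0 50.1 yaw -4.68 z 27.2 n 10949
turn [ 0.0002 -0.0005 -0.0008] rows 0.01 shift [ 41.4  -0.8 133.5] rows 2.79
```

```bash
python3 -m pendant '[0,0,0,21,0,45,1, 0,0,0,20.5,0,45,1, 0,0,0,0,-0.5,43,1, 0,0,0,0,0,0,1, 0,0,0,0,0,0,0, 0,0,0,0,0,0,0, 0,0,0,0,0,0,0, 0,0,0,0,0,0,0]'
python3 -m pendant '[0,0,0,0,0,0,0, 0,0,0,0,0,0,0, 0,0,0,0,0,0,0, 0,0,0,0,0,0,0]'
python3 -m pendant '[0,0,0,0,0,-5,0, 0,0,0,0,0,0,0, 0,0,0,0,0,0,0]'
python3 -m pendant '[0,0,0,0,0,-15,0, 0,0,0,0,0,-15,0, 0,0,0,0,0,0,0]'
```

```text
t: 10.0
eef_pos: [0.438, -0.1744, 0.0147]
tool_rot: [0.001, 0.999, -0.04, 0.002]
ft_force: [-1.2, 0.1, -0.5]
finger_gap: 0.675
t: 10.4
eef_pos: [0.4368, -0.1737, 0.0124]
tool_rot: [-0.0, 0.999, -0.04, -0.0]
ft_force: [-0.4, 0.3, 0.4]
finger_gap: 0.313
t: 10.7
eef_pos: [0.437, -0.1738, 0.0177]
tool_rot: [0.0, 0.999, -0.04, 0.0]
ft_force: [0.3, 0.4, 0.4]
finger_gap: 0.038
t: 11.0
eef_pos: [0.4386, -0.1746, 0.0511]
tool_rot: [0.001, 0.999, -0.04, 0.003]
ft_force: [0.3, -0.8, 0.6]
finger_gap: 0.001
```

```bash
python3 - <<'E'
from h import *
st(); p,W,c=cap('wrist','w2'); box(W,(.30,.56),(-.24,-.12),(.006,.035))
p,W,c=cap('scene'); cv2.imwrite('pics/s2.png',cv2.resize(p[150:290,200:420,::-1],None,fx=3.6,fy=3.6,interpolation=cv2.INTER_CUBIC))
E
```

```text
t 11.0 pos [ 0.4386 -0.1746  0.0511] x [ 0.9968 -0.0801  0.0053] z [ 0.0051 -0.0025 -1.    ] F [ 0.2872 -0.8125  0.6158] gap 0.1
c [ 463.5 -175.8] size 93.4 50.1 yaw -4.66 z 27.2 n 11969
```

View pics/s2.png

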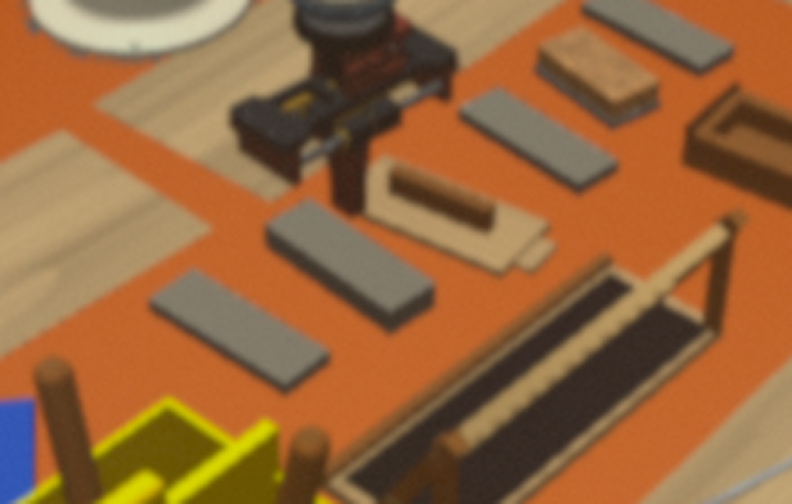

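```bash
python3 - <<'E'
from h import *
p,W,c=cap('scene')
print(px(c,[.4386,-.1746,.0511]))
for v in range(196,216,2): print(v,[tuple((W[v,u]*1000).round().astype(int)) for u in (293,296,299)])
box(W,(.3,.56),(-.24,-.12),(.02,.035))
E
```

```text
[296.8421 213.1953]
196 [(np.int64(439), np.int64(-188), np.int64(120)), (np.int64(447), np.int64(-185), np.int64(122)), (np.int64(446), np.int64(-172), np.int64(114))]
198 [(np.int64(438), np.int64(-188), np.int64(113)), (np.int64(445), np.int64(-184), np.int64(114)), (np.int64(451), np.int64(-177), np.int64(113))]
200 [(np.int64(436), np.int64(-186), np.int64(103)), (np.int64(449), np.int64(-187), np.int64(111)), (np.int64(448), np.int64(-175), np.int64(104))]
202 [(np.int64(435), np.int64(-185), np.int64(96)), (np.int64(445), np.int64(-184), np.int64(100)), (np.int64(447), np.int64(-174), np.int64(95))]
204 [(np.int64(434), np.int64(-185), np.int64(88)), (np.int64(447), np.int64(-185), np.int64(95)), (np.int64(450), np.int64(-177), np.int64(92))]
206 [(np.int64(432), np.int64(-183), np.int64(79)), (np.int64(445), np.int64(-184), np.int64(86)), (np.int64(446), np.int64(-173), np.int64(81))]
208 [(np.int64(432), np.int64(-183), np.int64(72)), (np.int64(447), np.int64(-186), np.int64(81)), (np.int64(448), np.int64(-176), np.int64(76))]
210 [(np.int64(397), np.int64(-147), np.int64(24)), (np.int64(447), np.int64(-186), np.int64(74)), (np.int64(387), np.int64(-111), np.int64(-2))]
212 [(np.int64(405), np.int64(-156), np.int64(26)), (np.int64(412), np.int64(-150), np.int64(27)), (np.int64(394), np.int64(-118), np.int64(-2))]
214 [(np.int64(413), np.int64(-164), np.int64(28)), (np.int64(415), np.int64(-154), np.int64(23)), (np.int64(424), np.int64(-151), np.int64(26))]
c [ 435.2 -176.5] size 155.2 57.2 yaw -5.72 z 24.5 n 595
```

View pics/w2.png

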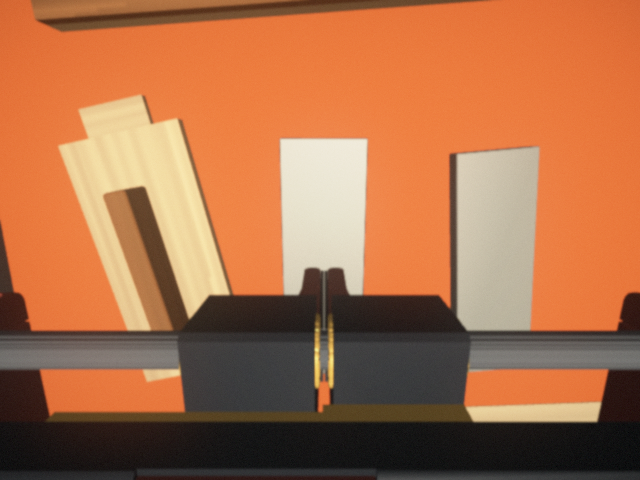

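```bash
python3 -c "
from rig import r; print(r.grip_depth)"
python3 -m pendant '[0,0,0,0,0,20,0, 0,0,0,0,0,17,0, 0,0,0,0,0,0,0]'
python3 -m pendant '[0,0,0,0,0,2,0, 0,0,0,0,0,0,0]'
python3 -m pendant '[0,0,0,0,0,2,0, 0,0,0,0,0,0,0]'
python3 -m pendant '[0,0,0,0,0,2,0, 0,0,0,0,0,0,0]'
python3 -m pendant '[0,0,0,0,0,2,0, 0,0,0,0,0,0,0]'
```

```text
0.0187
t: 11.45
eef_pos: [0.4347, -0.1727, 0.0071]
tool_rot: [-0.001, 0.999, -0.04, -0.003]
ft_force: [0.1, 0.2, 0.8]
finger_gap: 0.005
t: 11.65
eef_pos: [0.4371, -0.1739, 0.0089]
tool_rot: [0.0, 0.999, -0.04, 0.0]
ft_force: [0.8, 0.8, -0.2]
finger_gap: 0.008
t: 11.85
eef_pos: [0.4371, -0.1739, 0.0068]
tool_rot: [0.0, 0.999, -0.04, 0.0]
ft_force: [-0.8, 0.2, 0.1]
finger_gap: 0.002
t: 12.05
eef_pos: [0.4371, -0.1739, 0.0047]
tool_rot: [0.0, 0.999, -0.04, 0.0]
ft_force: [0.2, 0.1, 1.1]
finger_gap: 0.007
t: 12.25
eef_pos: [0.4372, -0.1739, 0.0047]
tool_rot: [0.0, 0.999, -0.04, 0.001]
ft_force: [-5.3, 2.4, 13.0]
finger_gap: 0.0
```

```bash
sed -i "s/^def plan/TIP=.021\ndef plan/; s/d=Rt.inv().apply(np.array(pos)-s\['eef_pos'\])\*1000/d=Rt.inv().apply(np.array(pos)-s['eef_pos'])*1000; d+=R0.as_matrix().T@R0.as_matrix()@[0,0,0]; d+=np.array([0,0,TIP*1000])/" h.py; sed -i "s/ d+=R0.as_matrix().T@R0.as_matrix()@\[0,0,0\];//; s/print('t',/s['eef_pos']=s['eef_pos']-TIP*m[:,2]; print('t',/" h.py; grep -n TIP h.py
python3 -m pendant '[0,0,0,0,0,-15,0.85, 0,0,0,0,0,-15,0.85, 0,0,0,0,0,0,0.85, 0,0,0,0,0,0,0.85, 0,0,0,0,0,0,0.85, 0,0,0,0,0,0,0.85, 0,0,0,0,0,0,0.85, 0,0,0,0,0,0,0.85]'
python3 -m pendant '[0,0,0,0,0,0,0.85, 0,0,0,0,0,0,0.85, 0,0,0,0,0,20,0.85, 0,0,0,0,0,19,0.85, 0,0,0,0,0,0,0.85]'
python3 -m pendant '[0,0,0,0,0,0,0, 0,0,0,0,0,0,0, 0,0,0,0,0,0,0, 0,0,0,0,0,0,0, 0,0,0,0,0,0,0, 0,0,0,0,0,0,0]'
```

```text
9:TIP=.021
13:    rv=(R0.inv()*Rt).as_rotvec(); d=Rt.inv().apply(np.array(pos)-s['eef_pos'])*1000; d+=np.array([0,0,TIP*1000])
17:    s['eef_pos']=s['eef_pos']-TIP*m[:,2]; print('t',round(s['t'],2),'pos',s['eef_pos'],'x',m[:,0],'z',m[:,2],'F',s['ft_force'],'gap',round(s['finger_gap']*88,1))
t: 13.05
eef_pos: [0.4366, -0.1737, 0.032]
tool_rot: [-0.0, 0.999, -0.04, -0.0]
ft_force: [0.4, -0.0, 0.5]
finger_gap: 0.693
t: 13.55
eef_pos: [0.435, -0.1728, -0.0094]
tool_rot: [-0.001, 0.999, -0.04, -0.002]
ft_force: [0.3, -0.1, -0.8]
finger_gap: 0.85
t: 14.15
eef_pos: [0.4375, -0.1741, -0.0055]
tool_rot: [0.0, 0.999, -0.04, 0.001]
ft_force: [-1.2, -0.0, 5.1]
finger_gap: 0.565
```

```bash
python3 -m pendant '[0,0,0,0,0,0,0, 0,0,0,0,0,-15,0, 0,0,0,0,0,-45,0, 0,0,0,0,0,-45,0, 0,0,0,0,0,-25,0, 0,0,0,0,0,0,0, 0,0,0,0,0,0,0]'
python3 - <<'E'
from h import *
st(); p,W,c=cap('wrist','hold2'); box(W,(.34,.60),(-.24,-.12),(.1,.145)); plan([.6388,.1797,.12],tool(4.76))
E
```

```text
t: 14.85
eef_pos: [0.4365, -0.1736, 0.1225]
tool_rot: [-0.0, 0.999, -0.04, -0.0]
ft_force: [0.1, 0.2, -3.9]
finger_gap: 0.567
t 14.85 pos [ 0.4365 -0.1736  0.1435] x [ 0.9968 -0.0801 -0.001 ] z [-0.0009  0.0005 -1.    ] F [ 0.0848  0.1546 -3.9266] gap 49.9
none
turn [-0.0016  0.0032 -0.1632] rows 1.09 shift [ 231.5 -334.9   22.1] rows 8.15
```

```bash
python3 - <<'E'
from h import *
p,W,c=cap('wrist'); 
for xs in [(.34,.6),(.46,.6)]: box(W,xs,(-.24,-.12),(.145,.165))
E
```

```text
c [ 464.  -175.2] size 89.5 67.5 yaw -4.48 z 153.7 n 23733
c [ 483.4 -176.6] size 50.7 50.5 yaw -4.48 z 153.6 n 13600
```

```bash
python3 -m pendant '[0,0,-0.082,0,0,0,0, 0,0,-0.081,0,0,0,0, 0,0,0,26,-37,2,0, 0,0,0,26,-37,2,0, 0,0,0,26,-37,2,0, 0,0,0,26,-37,2,0, 0,0,0,26,-37,2,0, 0,0,0,26,-37,2,0]'
python3 -m pendant '[0,0,0,26,-37,2,0, 0,0,0,26,-37,2,0, 0,0,0,26,-38,2,0, 0,0,0,0,0,0,0, 0,0,0,0,0,0,0]'
python3 - <<'E'
from h import *
st(); plan([.6414,.1788,.054],tool(4.76))
E
```

```text
t: 15.75
eef_pos: [0.5732, 0.0621, 0.1083]
tool_rot: [0.0, 0.999, 0.041, -0.002]
ft_force: [0.9, -1.1, -3.5]
finger_gap: 0.566
t: 16.25
eef_pos: [0.6409, 0.179, 0.1011]
tool_rot: [0.001, 0.999, 0.042, -0.003]
ft_force: [0.1, -0.7, -3.2]
finger_gap: 0.567
t 16.25 pos [0.6411 0.1791 0.1221] x [ 0.9964  0.0846 -0.0066] z [-0.0065 -0.0018 -1.    ] F [ 0.0698 -0.7429 -3.1638] gap 49.9
turn [0.0013 0.0066 0.0016] rows 0.05 shift [ 0.4  0.3 68.1] rows 1.36
```

```bash
python3 -m pendant '[0,0,0,0,0,34,0, 0,0,0,0,0,33,0, 0,0,0,0,0,0,0, 0,0,0,0,0,0,0]'
python3 - <<'E'
from h import *
st(); p,W,c=cap('wrist','ins1')
for xs in [(.5,.7),(.66,.74)]: box(W,xs,(.1,.26),(.056,.075)) 
box(W,(.52,.76),(.1,.26),(.006,.02)); plan([.6414,.1788,.040],tool(4.76))
E
```

```text
t: 16.65
eef_pos: [0.6413, 0.1772, 0.0378]
tool_rot: [0.0, 0.999, 0.041, -0.001]
ft_force: [0.3, -0.3, -2.3]
finger_gap: 0.568
t 16.65 pos [0.6414 0.1772 0.0588] x [ 0.9967  0.0815 -0.0025] z [-0.0025 -0.0008 -1.    ] F [ 0.2519 -0.2674 -2.2805] gap 50.0
c [661.7 178.6] size 76.5 67.3 yaw -0.0 z 70.4 n 19014
c [686.2 181.3] size 56.0 50.3 yaw 4.64 z 70.3 n 14951
none
turn [ 0.0001 -0.0011 -0.0013] rows 0.01 shift [-1.1 -1.3 20.9] rows 0.42
```

View pics/ins1.png

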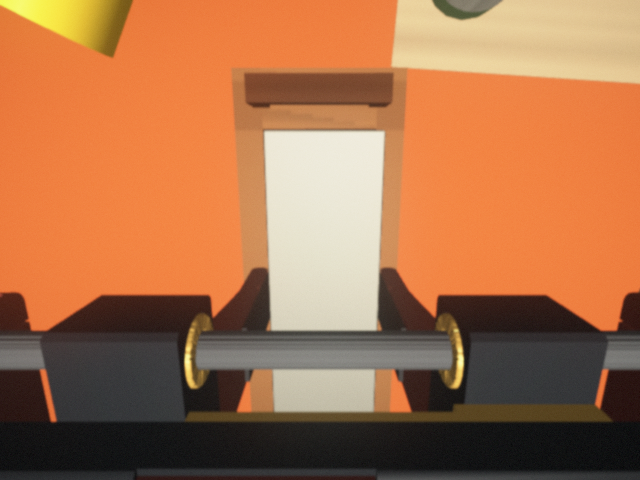

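```bash
python3 -m pendant '[0,0,0,-0.5,-2,0,0, 0,0,0,0,0,0,0, 0,0,0,0,0,6,0, 0,0,0,0,0,0,0]'
python3 - <<'E'
from h import *
st(); p,W,c=cap('wrist')
box(W,(.66,.74),(.1,.26),(.050,.070)); box(W,(.7,.8),(.1,.28),(.05,.059))
E
python3 -m pendant '[0,0,0,0,0,6,0, 0,0,0,0,0,6,0, 0,0,0,0,0,0,0]'
```

```text
t: 17.1
eef_pos: [0.6414, 0.1804, 0.0319]
tool_rot: [0.0, 0.999, 0.041, -0.0]
ft_force: [-0.6, 0.1, -4.2]
finger_gap: 0.567
t 17.1 pos [0.6415 0.1804 0.0529] x [ 0.9966  0.0828 -0.0007] z [-0.0007 -0.0002 -1.    ] F [-0.5855  0.1368 -4.2252] gap 49.9
c [686.4 184.6] size 55.9 50.2 yaw 4.47 z 64.4 n 14928
c [732.3 187.3] size 64.3 12.6 yaw -85.17 z 56.2 n 5050
t: 17.45
eef_pos: [0.6408, 0.1802, 0.0185]
tool_rot: [0.0, 0.999, 0.041, -0.001]
ft_force: [-0.1, 0.5, -4.1]
finger_gap: 0.566
```

```bash
python3 -m pendant '[0,0,0,-0.7,1,1,0, 0,0,0,0,0,0,0, 0,0,0,0,0,0,0.75, 0,0,0,0,0,0,0.75, 0,0,0,0,0,0,0.75, 0,0,0,0,0,0,0.75, 0,0,0,0,0,-30,0.5, 0,0,0,0,0,-40,0]'
python3 -m pendant '[0,0,0,-60,0,-50,0, 0,0,0,0,0,-50,0, 0,0,0,0,0,0,0, 0,0,0,0,0,0,0]'
python3 - <<'E'
from h import *
st(); p,W,c=cap('wrist','ins2')
for z in [(.027,.05),(.006,.024)]: box(W,(.55,.725),(.1,.26),z)
m=(abs(W[...,0]-.6388)<.07)&(abs(W[...,1]-.18)<.018); print(np.nanpercentile(W[...,2][m],[5,50,95]))
E
```

```text
t: 18.25
eef_pos: [0.6394, 0.179, 0.087]
tool_rot: [0.001, 0.999, 0.041, -0.003]
ft_force: [0.7, -0.5, -0.2]
finger_gap: 0.609
t: 18.65
eef_pos: [0.6038, 0.1765, 0.1742]
tool_rot: [-0.0, 0.999, 0.041, 0.003]
ft_force: [-0.1, -1.1, -1.1]
finger_gap: 0.242
t 18.65 pos [0.6037 0.1764 0.1952] x [0.9966 0.0828 0.0051] z [ 0.005   0.0011 -1.    ] F [-0.0668 -1.0574 -1.1373] gap 21.3
c [639.4 179.8] size 149.7 50.2 yaw 4.78 z 37.2 n 9513
c [678.  210.6] size 12.0 1.2 yaw 3.17 z 11.7 n 42
[0.0368 0.2978 0.3171]
```

View pics/ins2.png

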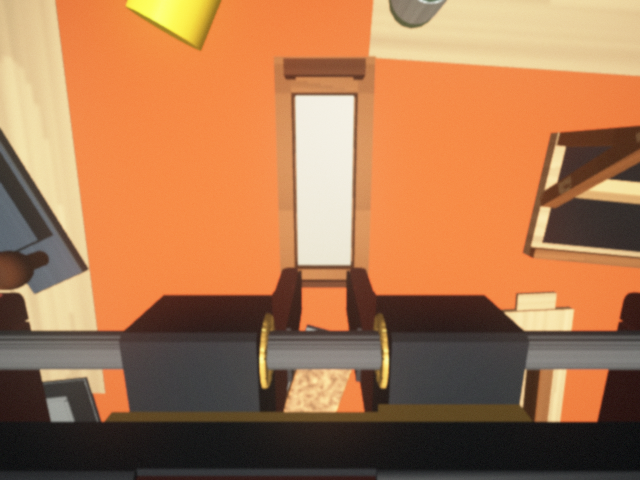

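```bash
python3 -m pendant '[0,0,0,34,0,35,0, 0,0,0,0,0,50,0, 0,0,0,0,0,45,0, 0,0,0,0,0,20,0, 0,0,0,0,0,0,0, 0,0,0,0,0,0,0]'
python3 -m pendant '[0,0,0,0,0,3,0, 0,0,0,0,0,0,0]'
python3 -m pendant '[0,0,0,0,0,2,0, 0,0,0,0,0,0,0]'
python3 -m pendant '[0,0,0,0,0,2,0, 0,0,0,0,0,0,0]'
```

```text
t: 19.3
eef_pos: [0.6358, 0.1787, 0.0189]
tool_rot: [0.0, 0.999, 0.041, -0.002]
ft_force: [-0.1, 0.6, 0.6]
finger_gap: 0.008
t: 19.5
eef_pos: [0.6363, 0.1789, 0.0172]
tool_rot: [0.0, 0.999, 0.041, -0.001]
ft_force: [0.0, 0.1, 0.4]
finger_gap: 0.008
t: 19.7
eef_pos: [0.6366, 0.1789, 0.016]
tool_rot: [0.0, 0.999, 0.041, -0.0]
ft_force: [-0.1, 0.6, -0.1]
finger_gap: 0.006
t: 19.9
eef_pos: [0.6369, 0.1791, 0.0148]
tool_rot: [-0.0, 0.999, 0.041, 0.0]
ft_force: [0.0, 0.1, 1.6]
finger_gap: 0.009
```

```bash
python3 -m pendant '[0,0,0,0,0,2,0, 0,0,0,0,0,0,0]'
python3 -m pendant '[0,0,0,0,0,-30,0.3, 0,0,0,0,0,-50,0.5, 0,0,0,0,0,-50,0.5, 0,0,0,0,0,-30,0.5, 0,0,0,0,0,0,0.5]'
python3 - <<'E'
from h import *
plan([.385,-.06,.2],tool(4.76))
E
```

```text
t: 20.1
eef_pos: [0.637, 0.1791, 0.0148]
tool_rot: [-0.0, 0.999, 0.041, 0.001]
ft_force: [-4.2, -2.8, 8.7]
finger_gap: 0.003
t: 20.6
eef_pos: [0.6389, 0.1795, 0.1799]
tool_rot: [-0.001, 0.999, 0.041, 0.006]
ft_force: [-0.1, 1.1, 0.4]
finger_gap: 0.423
turn [-0.0016 -0.0111 -0.0003] rows 0.07 shift [-272.9  217.6    0.9] rows 6.98
```

```bash
python3 -m pendant '[0,0,0,-38,31,0,0.5, 0,0,0,-38,31,0,0.5, 0,0,0,-38,31,0,0.5, 0,0,0,-38,31,0,0.5, 0,0,0,-38,31,0,0.5, 0,0,0,-38,31,0,0.5, 0,0,0,-38,31,0,0.5, 0,0,0,0,0,0,0.5]'
python3 -m pendant '[0,0,0,0,0,0,0.5, 0,0,0,0,0,0,0.5]'
python3 - <<'E'
from h import *
st(); p,W,c=cap('wrist','cov1')
x,y=(.32,.56),(-.14,.02)
for z in [(.0055,.0125),(.004,.0068),(.0075,.0125),(.03,.04)]: print(z); box(W,x,y,z)
print([(o['score'],np.array(o['at'])) for o in r.recognise('wrist','cover_tip')])
E
```

```text
t: 21.4
eef_pos: [0.3867, -0.0622, 0.1718]
tool_rot: [0.001, 0.999, 0.039, -0.0]
ft_force: [0.9, 1.1, 0.2]
finger_gap: 0.499
t: 21.6
eef_pos: [0.3899, -0.0587, 0.1717]
tool_rot: [-0.0, 0.999, 0.042, -0.0]
ft_force: [0.9, -0.7, -0.4]
finger_gap: 0.499
t 21.6 pos [ 0.3899 -0.0587  0.1927] x [ 0.9965  0.0832 -0.0006] z [-0.0007  0.0006 -1.    ] F [ 0.8612 -0.7285 -0.3825] gap 43.9
(0.0055, 0.0125)
c [448.3 -65.3] size 182.5 76.1 yaw 7.61 z 9.1 n 12923
(0.004, 0.0068)
c [534.2 -56.2] size 13.3 11.8 yaw 0.55 z 6.1 n 109
(0.0075, 0.0125)
c [441.3 -66.2] size 168.4 76.1 yaw 7.61 z 9.2 n 12397
(0.03, 0.04)
c [441.3 -66.2] size 99.9 14.0 yaw 7.59 z 35.0 n 1824
[(0.85, array([ 0.4593, -0.0654,  0.0068]))]
```

View pics/cov1.png

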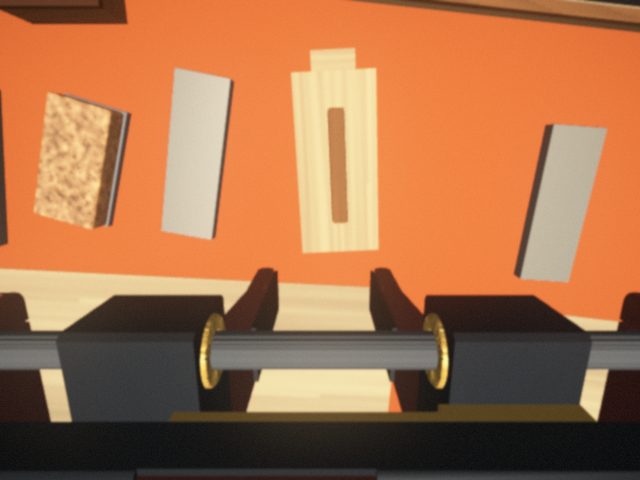

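```bash
python3 - <<'E'
from h import *
plan([.4413,-.0662,.012],tool(7.6))
E
```

```text
turn [-0.0007  0.0011 -0.0481] rows 0.32 shift [ 49.7  14.5 180.8] rows 3.76
```

```bash
python3 -m pendant '[0,0,-0.049,0,0,0,0.5, 0,0,0,25,7,40,0.5, 0,0,0,25,7,40,0.5, 0,0,0,0,0.5,40,0.5, 0,0,0,0,0,30,0.5, 0,0,0,0,0,0,0.5, 0,0,0,0,0,0,0.5]'
python3 - <<'E'
from h import *
st(); plan([.4413,-.0662,.012],tool(7.6))
E
```

```text
t: 22.4
eef_pos: [0.4412, -0.0663, 0.0225]
tool_rot: [-0.0, 0.998, 0.067, -0.001]
ft_force: [0.4, -0.0, -0.2]
finger_gap: 0.503
t 22.4 pos [ 0.4412 -0.0663  0.0435] x [ 0.9911  0.1328 -0.0013] z [-0.0014  0.0004 -1.    ] F [ 0.4092 -0.0345 -0.1761] gap 44.2
turn [-0.0006  0.0013  0.0006] rows 0.01 shift [ 0.1 -0.1 31.5] rows 0.63
```

```bash
python3 -m pendant '[0,0,0,0,0,31,0.5, 0,0,0,0,0,0,0.5, 0,0,0,0,0,0,0, 0,0,0,0,0,0,0, 0,0,0,0,0,0,0, 0,0,0,0,0,0,0, 0,0,0,0,0,0,0, 0,0,0,0,0,0,0]'
python3 -m pendant '[0,0,0,0,0,0,0, 0,0,0,0,0,-10,0, 0,0,0,0,0,-45,0, 0,0,0,0,0,-45,0, 0,0,0,0,0,-20,0, 0,0,0,0,0,0,0, 0,0,0,0,0,0,0]'
python3 - <<'E'
from h import *
st(); p,W,c=cap('wrist'); s=r.read_state(); m=rot(s['tool_rot'])
# in tool frame relative to tip
V=m.inv().apply((W-s['eef_pos']).reshape(-1,3)).reshape(W.shape)*1000+[0,0,21]
box(V/1000,(.03,.12),(-.06,.06),(-.01,.0055)); 
k=(abs(V[...,1])<15)&(V[...,0]>88)&(V[...,0]<120)&(abs(V[...,2])<20); print('tip',V[...,0][k].max(),'z',np.median(V[...,2][k]))
for x0 in (55,70,80): 
    k=(abs(V[...,0]-x0)<3)&(abs(V[...,1])<35)&(V[...,2]<10)&(V[...,2]>-15); print(x0,np.median(V[...,2][k]),V[...,1][k].min(),V[...,1][k].max())
plan([.6388,.1797,.12],tool(4.76))
E
```

```text
t: 23.2
eef_pos: [0.4417, -0.0672, -0.0075]
tool_rot: [0.0, 0.998, 0.066, 0.001]
ft_force: [-0.0, -0.4, 7.3]
finger_gap: 0.155
t: 23.9
eef_pos: [0.4407, -0.067, 0.1105]
tool_rot: [-0.0, 0.998, 0.066, -0.0]
ft_force: [-0.1, -0.0, -1.7]
finger_gap: 0.157
t 23.9 pos [ 0.4407 -0.067   0.1315] x [ 0.9913  0.1314 -0.0009] z [-0.001   0.0002 -1.    ] F [-0.1364 -0.0066 -1.7248] gap 13.8
c [57.1 -0.4] size 76.3 54.2 yaw 89.96 z 3.2 n 18395
tip 102.56858669543122 z 6.17523438566456
55 3.162987435075209 -34.944391148471624 34.99146073782024
70 3.213850718714559 -34.97182175906 34.98529711533532
80 3.1875857452153635 -34.98193443145506 34.997177033903654
turn [-0.001   0.0029  0.0487] rows 0.33 shift [ 218.4 -229.2   10.4] rows 6.34
```

```bash
cat >> h.py <<'E'
CO=np.array([638.8,179.7]); CY=4.76; RIM=37.1; TIPV=np.array([102.3,-.4,11.2-21])  # cover tip in eef frame, mm
def covplan(xc,h,th,yc=0):
    Rt=tool(CY,-th); a=np.radians(CY)
    X=np.array([CO[0]+xc*np.cos(a)-yc*np.sin(a),CO[1]+xc*np.sin(a)+yc*np.cos(a),RIM+h])
    e=X-Rt.apply(TIPV); s=r.read_state(); R0=rot(s['tool_rot']); e0=s['eef_pos']*1000
    t=R0.apply(TIPV)+e0; tc=t[:2]-CO; c=np.array([[np.cos(a),np.sin(a)],[-np.sin(a),np.cos(a)]])@tc
    m=R0.as_matrix()
    print('now tip case',c.round(1),'h',(t[2]-RIM).round(1),'tilt',np.degrees(-np.arcsin(m[2,0])).round(2),'F',s['ft_force'],'gap',s['finger_gap']*88)
    print('turn',(R0.inv()*Rt).as_rotvec(),'shift(new axes)',Rt.inv().apply(e-e0).round(1))
E
python3 -c "
from h import *
covplan(70,45,10)"
```

```text
now tip case [-116.3 -223.9] h 81.8 tilt 0.16 F [-0.5785 -0.2572 -1.946 ] gap 14.293440802400816
turn [ 0.0033 -0.1716  0.0487] shift(new axes) [ 186.5 -228.8  -13.4]
```

```bash
python3 -m pendant '[0,-0.087,0.024,0,0,-5,0, 0,-0.087,0.024,0,0,-5,0, 0,0,0,31,-38,0,0, 0,0,0,31,-38,0,0, 0,0,0,31,-38,0,0, 0,0,0,31,-38,0,0, 0,0,0,31,-38,0,0, 0,0,0,31,-38,0,0]'
python3 -m pendant '[0,0,0,0,0,0,0, 0,0,0,0,0,0,0, 0,0,0,0,0,0,0]'
python3 -c "
from h import *
covplan(76,12,10)
p,W,c=cap('wrist','cov2')
s=r.read_state(); m=rot(s['tool_rot'])
V=m.inv().apply((W-s['eef_pos']).reshape(-1,3)).reshape(W.shape)*1000+[0,0,21]
box(V/1000,(.03,.12),(-.06,.06),(-.01,.0055)); 
box(W,(.7,.8),(.1,.28),(.05,.059))
cv2.imwrite('pics/cov2.png',p[:300,:,::-1])
"
```

```text
t: 24.75
eef_pos: [0.6044, 0.1769, 0.0848]
tool_rot: [0.006, 0.995, 0.042, -0.089]
ft_force: [1.7, -0.3, -0.8]
finger_gap: 0.157
t: 25.05
eef_pos: [0.6041, 0.1745, 0.0872]
tool_rot: [0.006, 0.995, 0.041, -0.088]
ft_force: [0.1, -0.6, -1.4]
finger_gap: 0.156
now tip case [67.4 -1.9] h 41.8 tilt 10.09 F [ 0.1446 -0.6152 -1.4236] gap 13.76585997356761
turn [ 0.0049  0.0015 -0.0006] shift(new axes) [13.7 -1.9 28. ]
c [49.3 -0.3] size 11.5 0.5 yaw -88.56 z -3.7 n 78
c [730.  187.1] size 64.2 8.1 yaw -85.05 z 56.0 n 2780
```

View pics/cov2.png

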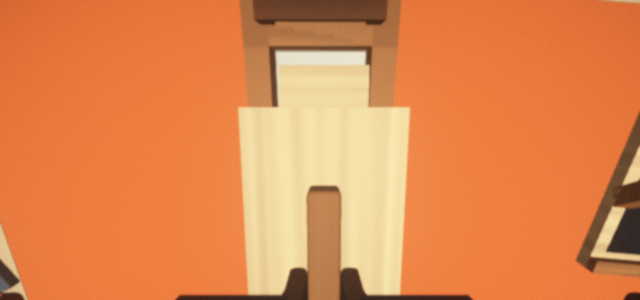

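```bash
cat >> h.py <<'E'
def covmeas():
    s=r.read_state(); p,W,c=cap('wrist'); m=rot(s['tool_rot'])
    V=m.inv().apply((W-s['eef_pos']).reshape(-1,3)).reshape(W.shape)*1000+[0,0,21]
    k=(abs(abs(V[...,1])-24)<8)&(V[...,0]>40)&(V[...,0]<82)&(V[...,2]>-20)&(V[...,2]<20)
    Q=V[k]; A=np.c_[Q[:,0],Q[:,1],np.ones(len(Q))]; f=np.linalg.lstsq(A,Q[:,2],rcond=None)[0]
    print('board plane slope deg x,y',np.degrees(np.arctan(f[:2])).round(2),'z at x=0',f[2].round(1),len(Q))
    res=abs(V[...,2]-(f[0]*V[...,0]+f[1]*V[...,1]+f[2]))
    b=(res<1.8)&(abs(V[...,1])<36)&(V[...,0]>30)&(V[...,0]<120); box(V/1000,(.03,.12),(-.06,.06),(-.03,.03),b)
    k=(res<5)&(res>1.8)&(abs(V[...,1])<17)&(V[...,0]>75)&(V[...,0]<115); print('tongue tip',np.percentile(V[...,0][k],99.5),V[...,1][k].min(),V[...,1][k].max(),'z',np.median(V[...,2][k]))
E
python3 -c "
from h import *
covmeas()"
```

```text
board plane slope deg x,y [0.16 0.01] z at x=0 4.4 6581
c [56.8  0. ] size 72.0 53.2 yaw 89.95 z 4.5 n 16923
tongue tip 101.43199499237339 -16.998515252218038 16.999180839263648 z 7.633502815959432
```

```bash
sed -i 's/TIPV=np.array(\[102.3,-.4,11.2-21\])/TIPV=np.array([101.6,-.2,12.4-21])/' h.py
python3 -m pendant '[0,0,0,7,-1,14,0, 0,0,0,7,-1,14,0, 0,0,0,0,0,0,0, 0,0,0,0,0,0,0, 0,0,0,0,0,0,0]'
python3 -c "
from h import *
covplan(80,2.5,10); covmeas()"
```

```text
t: 25.65
eef_pos: [0.6137, 0.178, 0.0584]
tool_rot: [0.006, 0.995, 0.042, -0.087]
ft_force: [-0.2, -0.2, -1.7]
finger_gap: 0.158
now tip case [76.4  0.7] h 12.2 tilt 9.96 F [-0.1524 -0.178  -1.7106] gap 13.87257897873989
turn [ 0.0042 -0.0007  0.0002] shift(new axes) [5.2 0.6 8.9]
board plane slope deg x,y [0.07 0.01] z at x=0 4.5 6578
c [56.7  0. ] size 72.0 53.4 yaw -89.98 z 4.5 n 17004
tongue tip 114.78096195184251 -16.995656105069806 16.99677803664297 z 7.610676198270882
```

```bash
python3 -m pendant '[0,0,0,2.5,0.3,4.5,0, 0,0,0,2.5,0.3,4.4,0, 0,0,0,0,0,0,0, 0,0,0,0,0,0,0, 0,0,0,0,0,0,0]'
python3 -c "
from h import *
covplan(101.5,2,10)
p,W,c=cap('wrist'); cv2.imwrite('pics/cov3.png',p[:300,100:540,::-1]); box(W,(.7,.8),(.1,.28),(.05,.059))"
```

```text
t: 26.2
eef_pos: [0.6171, 0.1777, 0.0487]
tool_rot: [0.006, 0.995, 0.042, -0.087]
ft_force: [-0.3, -1.5, -1.1]
finger_gap: 0.153
now tip case [79.8  0.1] h 2.5 tilt 9.96 F [-0.3096 -1.4943 -1.0915] gap 13.499370629699202
turn [ 0.0042 -0.0006  0.0002] shift(new axes) [21.5  0.  -3.4]
c [732.2 187.5] size 64.4 12.3 yaw -85.23 z 56.2 n 5818
```

View pics/cov3.png

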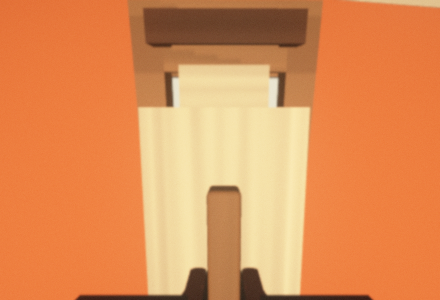

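```bash
python3 -m pendant '[0,0,0,6,0,-1,0, 0,0,0,6,0,-1,0, 0,0,0,0,0,0,0, 0,0,0,0,0,0,0]'
python3 -m pendant '[0,0,0,5,0,-0.8,0, 0,0,0,4.5,0,-0.8,0, 0,0,0,0,0,0,0, 0,0,0,0,0,0,0, 0,0,0,0,0,0,0]'
python3 -c "
from h import *
covplan(102,0.5,10);covplan(102,0.5,8);covplan(102,0.5,0); covmeas()"
```

```text
t: 26.65
eef_pos: [0.6294, 0.1787, 0.0483]
tool_rot: [0.006, 0.995, 0.042, -0.087]
ft_force: [0.4, -0.4, -1.6]
finger_gap: 0.157
t: 27.15
eef_pos: [0.6388, 0.1795, 0.0484]
tool_rot: [0.006, 0.995, 0.042, -0.087]
ft_force: [-0.2, -0.9, -2.1]
finger_gap: 0.154
now tip case [101.5   0.1] h 2.2 tilt 9.97 F [-0.2248 -0.9497 -2.0636] gap 13.571526463244249
turn [ 0.0043 -0.0005  0.0002] shift(new axes) [0.8 0.  1.5]
now tip case [101.5   0.1] h 2.2 tilt 9.97 F [-0.2248 -0.9497 -2.0636] gap 13.571526463244249
turn [0.0042 0.0344 0.0003] shift(new axes) [1.  0.  5.1]
now tip case [101.5   0.1] h 2.2 tilt 9.97 F [-0.2248 -0.9497 -2.0636] gap 13.571526463244249
turn [0.0042 0.1741 0.0006] shift(new axes) [ 0.5  0.  19.4]
board plane slope deg x,y [ 0.16 -0.  ] z at x=0 4.4 6559
c [56.8 -0. ] size 72.0 53.3 yaw 89.92 z 4.5 n 16930
tongue tip 101.5772259918028 -16.984501409804004 16.917844088212103 z 7.633038223412466
```

```bash
python3 -m pendant '[0,0,0,0.6,0,1,0, 0,0.035,0,0.2,0,3.5,0, 0,0.035,0,0.1,0,3.5,0, 0,0,0,0,0,0,0, 0,0,0,0,0,0,0]'
python3 -c "
from h import *
covplan(102,0.5,0)"
python3 -m pendant '[0,0.035,0,0,0,3.5,0, 0,0.03,0,0,0,3,0, 0,0,0,0,0,0,0, 0,0,0,0,0,0,0]'
python3 -c "
from h import *
covplan(102,0.5,0); covmeas()"
```

```text
t: 27.7
eef_pos: [0.6382, 0.1795, 0.0407]
tool_rot: [0.004, 0.998, 0.042, -0.052]
ft_force: [0.4, -0.4, -1.4]
finger_gap: 0.156
now tip case [101.3   0.1] h 1.5 tilt 5.99 F [ 0.4395 -0.3748 -1.4113] gap 13.731233473700442
turn [0.0042 0.1045 0.0008] shift(new axes) [ 1.   0.  11.7]
t: 28.1
eef_pos: [0.6379, 0.1794, 0.0342]
tool_rot: [0.003, 0.999, 0.042, -0.02]
ft_force: [-0.7, -0.3, -0.6]
finger_gap: 0.16
now tip case [100.9   0.1] h 1.6 tilt 2.28 F [-0.6637 -0.2994 -0.585 ] gap 14.055252561057019
turn [0.0042 0.0398 0.0008] shift(new axes) [ 1.3 -0.1  5.2]
board plane slope deg x,y [0.1  0.01] z at x=0 4.4 6551
c [56.8  0. ] size 72.0 53.6 yaw 89.96 z 4.5 n 16988
tongue tip 88.51993176811416 -16.98614834112316 16.87840278651951 z 7.501625011730042
```

```bash
python3 -m pendant '[0.002,0.02,0,1.2,0,2,0, 0.002,0.02,0,0,0,2,0, 0,0,0,0,0,0,0, 0,0,0,0,0,0,0]'
python3 -c "
from h import *
covplan(102,0,0)"
python3 -m pendant '[0,0,0,0,0,1,0, 0,0,0,0,0,0,0]'
python3 -c "
from h import *
covplan(102,0,0); covmeas()"
```

```text
t: 28.55
eef_pos: [0.6386, 0.1794, 0.0298]
tool_rot: [0.0, 0.999, 0.042, 0.0]
ft_force: [0.8, -0.2, -2.1]
finger_gap: 0.16
now tip case [101.4   0. ] h 1.4 tilt -0.05 F [ 0.7507 -0.1616 -2.0515] gap 14.077099036746738
turn [ 0.0002 -0.0008  0.0009] shift(new axes) [ 0.6 -0.1  1.3]
t: 28.75
eef_pos: [0.6389, 0.1795, 0.0288]
tool_rot: [0.0, 0.999, 0.042, 0.0]
ft_force: [0.5, -0.2, -1.1]
finger_gap: 0.155
now tip case [101.7   0. ] h 0.4 tilt -0.05 F [ 0.4702 -0.2097 -1.1125] gap 13.652949648485363
turn [ 0.0002 -0.0009  0.0009] shift(new axes) [ 0.3 -0.   0.3]
board plane slope deg x,y [ 0.08 -0.  ] z at x=0 4.4 6549
c [56.8 -0. ] size 71.9 53.6 yaw 89.95 z 4.5 n 17036
tongue tip 88.47283000509543 -16.96476877166223 16.838714337831803 z 7.569321572930423
```

Down the last half millimetre, release, retreat, and look.

```bash
python3 -m pendant '[0,0,0,0,0,1,0, 0,0,0,0,0,0,0, 0,0,0,0,0,0,0.4, 0,0,0,0,0,0,0.4, 0,0,0,0,0,0,0.4, 0,0,0,0,0,-25,0.4]'
python3 -m pendant '[0,0,0,0,0,-40,0.8, 0,0,0,-25,0,-40,0.8, 0,0,0,-25,0,-40,0.8, 0,0,0,0,0,0,0.8, 0,0,0,0,0,0,0.8]'
python3 - <<'E'
from h import *
st(); p,W,c=cap('wrist','cov4')
for z in [(.041,.0485),(.064,.076),(.05,.06)]: print(z); box(W,(.53,.78),(.1,.28),z)
a=np.radians(CY); Q=(W[...,:2]*1000-CO)@np.array([[np.cos(a),-np.sin(a)],[np.sin(a),np.cos(a)]])
for x0 in (-82,-60,-30,0,30,60,80): 
    k=(abs(Q[...,0]-x0)<3)&(abs(abs(Q[...,1])-22)<10)&(W[...,2]<.1); print(x0,k.sum(),np.median(W[...,2][k]))
E
```

```text
t: 29.4
eef_pos: [0.6365, 0.1789, 0.0483]
tool_rot: [0.001, 0.999, 0.042, -0.003]
ft_force: [-0.3, -0.1, -0.5]
finger_gap: 0.398
t: 29.9
eef_pos: [0.5895, 0.1755, 0.1748]
tool_rot: [-0.0, 0.999, 0.042, 0.002]
ft_force: [-0.2, 0.7, -0.5]
finger_gap: 0.787
t 29.9 pos [0.5894 0.1755 0.1958] x [0.9964 0.0841 0.005 ] z [ 0.005   0.0008 -1.    ] F [-0.2166  0.7227 -0.5214] gap 69.3
(0.041, 0.0485)
c [641.4 180.3] size 173.5 76.1 yaw 4.85 z 45.2 n 15627
(0.064, 0.076)
c [638.8 180.3] size 98.4 13.6 yaw 5.2 z 71.1 n 2204
(0.05, 0.06)
c [731.9 187.5] size 64.1 12.5 yaw -85.0 z 56.0 n 1561
-82 223 0.045164065684026644
-60 297 0.0451880107438431
-30 315 0.04519285916569182
0 322 0.045083330583445075
30 342 0.04521483445604518
60 375 0.045203537535334404
80 392 0.04516853944455562
```

```bash
python3 -c "
from h import *
plan([.372,-.28,.2],tool(0.5))"
```

```text
turn [ 0.0002 -0.0013  0.0753] rows 0.5 shift [-221.   453.4   -6.5] rows 10.09
```

```bash
python3 -m pendant '[0,0,0.075,0,0,-10,0.8, 0,0,0,-22,44,0,0.8, 0,0,0,-22,44,0,0.8, 0,0,0,-22,44,0,0.8, 0,0,0,-22,44,0,0.8, 0,0,0,-22,44,0,0.8, 0,0,0,-22,44,0,0.8, 0,0,0,-22,44,0,0.8]'
python3 -m pendant '[0,0,0,-22,44,0,0.8, 0,0,0,-22,44,0,0.8, 0,0,0,-22,44,0,0.8, 0,0,0,-1,13,0,0.8, 0,0,0,0,0,0,0.8, 0,0,0,0,0,0,0.8]'
python3 - <<'E'
from h import *
st(); p,W,c=cap('wrist')
box(W,(.32,.56),(-.34,-.23),(.006,.03)); plan([.4214,-.2838,.05],tool(.55))
E
```

```text
t: 30.75
eef_pos: [0.4362, -0.1355, 0.1802]
tool_rot: [-0.001, 1.0, 0.005, -0.001]
ft_force: [0.9, -0.2, 0.4]
finger_gap: 0.796
t: 31.35
eef_pos: [0.3724, -0.2788, 0.1812]
tool_rot: [-0.001, 1.0, 0.005, -0.0]
ft_force: [0.7, 0.3, 0.1]
finger_gap: 0.799
t 31.35 pos [ 0.3724 -0.2788  0.2022] x [ 1.      0.0091 -0.0005] z [-0.0005  0.0024 -1.    ] F [0.7422 0.3069 0.0955] gap 70.3
c [ 421.1 -284. ] size 149.0 50.1 yaw 0.61 z 15.2 n 8259
turn [-0.0017 -0.      0.0008] rows 0.01 shift [ 48.7   5.8 152.7] rows 3.21
```

```bash
python3 -m pendant '[0,0,0,24,2.7,45,0.8, 0,0,0,24.5,2.7,45,0.8, 0,0,0,0,0,40,0.8, 0,0,0,0,0,30,0.8, 0,0,0,0,0,25,0.8, 0,0,0,0,0,0,0.8, 0,0,0,0,0,0,0.8, 0,0,0,0,0,0,0.8]'
python3 - <<'E'
from h import *
st(); plan([.4211,-.284,.004],tool(.55))
E
```

```text
t: 32.2
eef_pos: [0.4211, -0.2846, 0.0019]
tool_rot: [0.001, 1.0, 0.005, 0.002]
ft_force: [-0.2, 0.4, 0.9]
finger_gap: 0.806
t 32.2 pos [ 0.421  -0.2846  0.0229] x [0.9999 0.0102 0.0036] z [ 0.0036 -0.0019 -1.    ] F [-0.234   0.4351  0.8604] gap 70.9
turn [ 0.002  -0.0036  0.0006] rows 0.03 shift [ 0.  -0.6 18.9] rows 0.38
```

```bash
python3 -m pendant '[0,0,0,0,-0.5,12,0.8, 0,0,0,0,0,7,0.8, 0,0,0,0,0,0,0.8, 0,0,0,0,0,0,0, 0,0,0,0,0,0,0, 0,0,0,0,0,0,0, 0,0,0,0,0,0,0, 0,0,0,0,0,0,0]'
python3 -m pendant '[0,0,0,0,0,0,0, 0,0,0,0,0,-10,0, 0,0,0,0,0,-45,0, 0,0,0,0,0,-45,0, 0,0,0,0,0,-45,0, 0,0,0,0,0,-45,0, 0,0,0,0,0,0,0, 0,0,0,0,0,0,0]'
cat >> h.py <<'E'
RO=np.array([641.7,-195.7,0.]); RY=-.72
def platemeas(L=None):
    """held plate's front face in tool frame (tips at origin)"""
    s=r.read_state(); p,W,c=cap('wrist'); m=rot(s['tool_rot'])
    V=m.inv().apply((W-s['eef_pos']).reshape(-1,3)).reshape(W.shape)*1000+[0,0,21]
    k=(abs(V[...,1])<20)&(V[...,0]>30)&(V[...,0]<68)&(abs(V[...,2]+11)<14)
    Q=V[k]; f=np.linalg.lstsq(np.c_[Q[:,0],Q[:,1],np.ones(len(Q))],Q[:,2],rcond=None)[0]
    print('face slope deg',np.degrees(np.arctan(f[:2])).round(2),'z0',f[2].round(2),len(Q))
    res=abs(V[...,2]-(f[0]*V[...,0]+f[1]*V[...,1]+f[2]))
    box(V/1000,(.03,.1),(-.04,.04),(-.04,.03),res<2.5)
    return W
def rackplan(y,off,up,yc=0,pitch=60,xc=0.,zback=4.):
    """eef target: back face 'off' mm in front of rails, lower end 'up' mm above base along z; xc: plate centre in tool x; zback: back face beyond tips"""
    Rt=tool(RY,pitch); M=R.from_euler('z',RY,degrees=True)
    u=np.array([.5,0,np.sqrt(3)/2]); n=np.array([np.sqrt(3)/2,0,-.5])
    P=RO+M.apply(np.array([-10.,y,12.])+75*u-off*n+[0,0,up])   # back-face centre
    e=P-Rt.apply([xc,yc,zback-21]); s=r.read_state(); R0=rot(s['tool_rot'])
    print('turn',(R0.inv()*Rt).as_rotvec(),'eef target',e.round(1),'shift(new axes)',Rt.inv().apply(e-s['eef_pos']*1000).round(1),'now axes',R0.inv().apply(e-s['eef_pos']*1000).round(1))
E
python3 - <<'E'
from h import *
st(); platemeas(); rackplan(-100,40,40)
E
```

```text
t: 33.0
eef_pos: [0.4198, -0.2843, -0.0189]
tool_rot: [0.0, 1.0, 0.004, 0.001]
ft_force: [-0.1, -0.1, 0.3]
finger_gap: 0.565
t: 33.8
eef_pos: [0.4198, -0.2842, 0.1719]
tool_rot: [0.001, 1.0, 0.005, 0.001]
ft_force: [-0.3, 0.4, -3.9]
finger_gap: 0.564
t 33.8 pos [ 0.4197 -0.2842  0.1929] x [1.     0.009  0.0028] z [ 0.0028 -0.0013 -1.    ] F [-0.274   0.438  -3.8702] gap 49.7
face slope deg [0.11 0.03] z0 -13.13 8677
c [53.  -0.6] size 50.3 46.0 yaw 89.97 z -13.0 n 13336
turn [-0.012   1.0471  0.0192] eef target [ 648.  -295.8  128.5] shift(new axes) [ 78.6   9.2 219.1] now axes [228.8  14.2  41.5]
```

```bash
python3 -m pendant '[0,0,0,45,2.5,-5,0, 0,0,0,45,2.5,-5,0, 0,0,0,45,2.5,-5,0, 0,0,0,45,2.5,-5,0, 0,0.1,0,0,0,0,0, 0,0.149,0,0,0,0,0, 0,0.149,0,0,0,0,0, 0,0.149,0,0,0,0,0]'
python3 -m pendant '[0,0.149,0,0,0,0,0, 0,0.149,0,0,0,0,0, 0,0.149,0,0,0,0,0, 0,0.05,0,0,0,0,0, 0,0,0,0,0,0,0, 0,0,0,0,0,0,0]'
python3 - <<'E'
from h import *
st(); platemeas(); print(r.read_state()['joints']); rackplan(-100,20,10,xc=1,zback=1.5)
E
```

```text
t: 34.65
eef_pos: [0.5992, -0.292, 0.1878]
tool_rot: [-0.002, 0.962, 0.004, 0.272]
ft_force: [-0.3, 0.4, -2.2]
finger_gap: 0.566
t: 35.25
eef_pos: [0.599, -0.2922, 0.1889]
tool_rot: [-0.003, 0.867, 0.003, 0.498]
ft_force: [-0.1, -0.6, -1.2]
finger_gap: 0.568
t 35.25 pos [ 0.5808 -0.2924  0.1995] x [0.5048 0.0024 0.8632] z [ 0.8632  0.0084 -0.5048] F [-0.1248 -0.5734 -1.2297] gap 50.0
face slope deg [0.16 0.06] z0 -12.78 8628
c [53.6 -0.7] size 50.3 47.2 yaw 89.99 z -12.6 n 13637
[-0.8974 -0.4106  2.0255  0.9571  0.9834  0.3329]
turn [-0.0189  0.0039  0.0108] eef target [ 667.  -296.    86.3] shift(new axes) [-56.7   2.8 110.6] now axes [-56.3   4.3 110.7]
```

```bash
python3 -m pendant '[-0.019,0.004,0.011,0,0,0,0, 0,0,0,-19,1,37,0, 0,0,0,-19,1,37,0, 0,0,0,-18.5,1,36.5,0, 0,0,0,0,0,0,0, 0,0,0,0,0,0,0, 0,0,0,0,0,0,0]'
cat >> h.py <<'E'
def rackrel(W,y):
    """in rack frame: rails plane and plate face, plate lateral/yaw, camera-raw"""
    Q=R.from_euler('z',-RY,degrees=True).apply((W*1000).reshape(-1,3)-RO).reshape(W.shape)
    d=-(Q[...,0]+10)*np.sin(np.pi/3)+(Q[...,2]-12)*.5; s=(Q[...,0]+10)*.5+(Q[...,2]-12)*np.sin(np.pi/3)
    inn=(s>20)&(s<128)
    for nm,lo,hi in (('lower',26,40),('upper',105,120)):
        k=(s>lo)&(s<hi)&(abs(d)<3.5)&(abs(Q[...,1])<140)&(abs(Q[...,1]-y)>32); 
        if k.sum()>30: print(nm,'rail d',np.median(d[k]).round(2),'n',k.sum())
    k=(abs(Q[...,1]-y)<20)&(s>70)&(s<175)&(d>8)&(d<55)
    A=np.c_[s[k],Q[...,1][k],np.ones(k.sum())]
    for _ in range(3):
        f=np.linalg.lstsq(A,d[k],rcond=None)[0]; rr=abs(d-(f[0]*s+f[1]*Q[...,1]+f[2])); k&=rr<2; A=np.c_[s[k],Q[...,1][k],np.ones(k.sum())]
    print('face: d at s=75',(f[0]*75+f[1]*y+f[2]).round(2),'slopes deg',np.degrees(f[:2]).round(2),'n',k.sum())
    m=(rr<2.5)&(abs(Q[...,1]-y)<45)&(s>60)&(s<200); T=np.stack([s,Q[...,1],rr],-1)/1000; box(T,(.06,.2),(-.2,.2),(-1,1),m)
E
python3 - <<'E'
from h import *
st(); rackrel(platemeas(),-100); rackplan(-100,4,4,xc=1.5,zback=1.5)
E
```

```text
t: 36.0
eef_pos: [0.668, -0.297, 0.0905]
tool_rot: [0.004, 0.865, -0.005, 0.502]
ft_force: [0.2, 0.3, -1.9]
finger_gap: 0.564
t 36.0 pos [ 0.6498 -0.2967  0.1009] x [ 0.4955 -0.0041  0.8686] z [ 0.8685 -0.0127 -0.4955] F [ 0.1597  0.3037 -1.9134] gap 49.6
face slope deg [0.13 0.07] z0 -12.76 8634
c [53.6 -0.6] size 50.1 47.2 yaw 89.97 z -12.6 n 13655
upper rail d 1.01 n 6070
face: d at s=75 40.45 slopes deg [ 0.15 -0.06] n 19318
c [ 117.8 -101.9] size 92.0 54.0 yaw 0.15 z 0.4 n 24101
turn [ 0.0024 -0.0059  0.0027] eef target [ 680.6 -296.2   71.9] shift(new axes) [-10.3  -1.2  20.6] now axes [-10.4  -1.3  20.5]
```

```bash
python3 -m pendant '[0,-0.004,0,0,0,0,0, 0,0,0,-5.2,-0.6,10.3,0, 0,0,0,-5.2,-0.6,10.3,0, 0,0,0,0,0,0,0, 0,0,0,0,0,0,0, 0,0,0,0,0,0,0]'
python3 - <<'E'
from h import *
st(); rackrel(platemeas(),-100); rackplan(-100,0,0,xc=1.5,zback=1.5)
E
```

```text
t: 36.65
eef_pos: [0.6795, -0.2951, 0.0669]
tool_rot: [0.003, 0.867, -0.006, 0.499]
ft_force: [1.3, 0.3, -2.3]
finger_gap: 0.567
t 36.65 pos [ 0.6614 -0.2948  0.0775] x [ 0.5025 -0.0068  0.8645] z [ 0.8645 -0.0108 -0.5026] F [ 1.2556  0.2653 -2.3485] gap 49.9
face slope deg [0.15 0.01] z0 -12.77 8633
c [53.5 -0.7] size 50.2 47.2 yaw 89.77 z -12.6 n 13568
upper rail d 1.02 n 6914
face: d at s=75 18.69 slopes deg [-0.32  0.09] n 17118
c [104.7 -98.2] size 89.4 52.8 yaw 0.01 z 0.4 n 23557
turn [ 0.0001  0.0027 -0.0004] eef target [ 684.1 -296.2   65.9] shift(new axes) [1.2 1.1 4.5] now axes [1.2 1.1 4.5]
```

```bash
python3 -m pendant '[0,0.003,0,0.5,0.5,2.5,0, 0,0,0,0,0,0,0, 0,0,0,0,0,0,0]'
python3 - <<'E'
from h import *
st(); rackrel(platemeas(),-100); rackplan(-100,0,0,xc=1.5,zback=1.5)
E
```

```text
t: 37.0
eef_pos: [0.6821, -0.2958, 0.0666]
tool_rot: [0.003, 0.866, -0.006, 0.5]
ft_force: [-0.8, 0.2, -1.5]
finger_gap: 0.564
t 37.0 pos [ 0.6639 -0.2956  0.0771] x [ 0.4993 -0.0065  0.8664] z [ 0.8663 -0.0113 -0.4994] F [-0.778   0.1696 -1.5297] gap 49.6
face slope deg [0.18 0.08] z0 -12.82 8635
c [53.6 -0.7] size 50.3 47.2 yaw 89.98 z -12.6 n 13571
upper rail d 1.03 n 7044
face: d at s=75 16.34 slopes deg [-0.09  0.04] n 17275
c [ 105.2 -101. ] size 90.3 57.0 yaw -0.01 z 0.4 n 23749
turn [ 0.0004 -0.0008 -0.0002] eef target [ 684.1 -296.2   65.9] shift(new axes) [0.3 0.4 2.1] now axes [0.3 0.4 2.1]
```

```bash
python3 -m pendant '[0,0,0,0,0,1.5,0, 0,0,0,0,0,0,0, 0,0,0,0,0,0,0]'
python3 -m pendant '[0,0,0,-1,0,0.5,0, 0,0,0,0,0,0,0, 0,0,0,0,0,0,0]'
python3 - <<'E'
from h import *
st(); rackrel(platemeas(),-100)
E
```

```text
t: 37.35
eef_pos: [0.6834, -0.296, 0.0664]
tool_rot: [0.003, 0.866, -0.006, 0.501]
ft_force: [-6.2, 1.8, 0.2]
finger_gap: 0.568
t: 37.65
eef_pos: [0.6834, -0.296, 0.0664]
tool_rot: [0.003, 0.865, -0.005, 0.501]
ft_force: [-12.3, 3.3, 5.2]
finger_gap: 0.566
t 37.65 pos [ 0.6652 -0.2957  0.0768] x [ 0.4978 -0.0058  0.8673] z [ 0.8672 -0.0112 -0.4978] F [-12.2794   3.2503   5.1606] gap 49.8
face slope deg [0.15 0.09] z0 -12.78 8641
c [53.6 -0.6] size 50.3 47.2 yaw 89.96 z -12.6 n 13654
lower rail d 0.91 n 66
upper rail d 1.03 n 6971
face: d at s=75 15.09 slopes deg [-0.07  0.06] n 17440
c [105.4 -99.2] size 90.7 67.8 yaw 0.04 z 0.4 n 24003
```

```bash
python3 -m pendant '[0,0,0,-1,0,-0.5,0, 0,0,0,0,0,0,0, 0,0,0,0,0,0,0]'
python3 -m pendant '[0,0,0,-1,0,0,0, 0,0,0,0,0,0,0, 0,0,0,0,0,0,0]'
python3 - <<'E'
from h import *
st(); rackrel(platemeas(),-100)
E
```

```text
t: 38.0
eef_pos: [0.6833, -0.296, 0.0663]
tool_rot: [0.004, 0.865, -0.005, 0.502]
ft_force: [1.6, 1.7, 4.9]
finger_gap: 0.567
t: 38.3
eef_pos: [0.6832, -0.2961, 0.0663]
tool_rot: [0.004, 0.865, -0.005, 0.502]
ft_force: [3.6, 1.0, 5.9]
finger_gap: 0.568
t 38.3 pos [ 0.665  -0.2958  0.0767] x [ 0.4959 -0.0056  0.8683] z [ 0.8683 -0.0116 -0.496 ] F [3.6191 1.0009 5.8625] gap 50.0
face slope deg [0.27 0.08] z0 -12.79 8625
c [53.6 -0.6] size 50.3 47.2 yaw -90.0 z -12.5 n 13634
lower rail d 1.04 n 55
upper rail d 1.03 n 7094
face: d at s=75 15.21 slopes deg [-0.03  0.04] n 17376
c [ 105.3 -100.6] size 90.5 64.0 yaw 0.06 z 0.4 n 23931
```

```bash
python3 -m pendant '[0,0,0,0.5,0,1,0, 0,0,0,0,0,0,0, 0,0,0,0,0,0,0.72, 0,0,0,0,0,0,0.72, 0,0,0,0,0,0,0.72, 0,0,0,0,0,0,0.72]'
python3 -m pendant '[0,0,0,0,0,-15,0.72, 0,0,0,0,0,-45,0.72, 0,0,0,0,0,-45,0.72, 0,0,0,0,0,0,0.72, 0,0,0,0,0,0,0.72]'
python3 - <<'E'
from h import *
st(); p,W,c=cap('wrist','pl1'); rackrel(W,-100)
E
```

```text
t: 38.95
eef_pos: [0.6828, -0.2957, 0.0625]
tool_rot: [0.003, 0.866, -0.006, 0.5]
ft_force: [-0.4, 0.1, -0.4]
finger_gap: 0.72
t: 39.45
eef_pos: [0.5919, -0.2955, 0.1168]
tool_rot: [0.005, 0.865, -0.006, 0.501]
ft_force: [-0.5, -0.7, 0.1]
finger_gap: 0.722
t 39.45 pos [ 0.5737 -0.2952  0.1273] x [ 0.498  -0.0054  0.8672] z [ 0.867  -0.0136 -0.498 ] F [-0.5487 -0.7285  0.1059] gap 63.5
lower rail d 1.02 n 3332
upper rail d 1.01 n 4647
face: d at s=75 15.12 slopes deg [-0.12  0.02] n 6406
c [105.2 -99.1] size 90.3 50.1 yaw 0.0 z 0.5 n 8843
```

View pics/pl1.png

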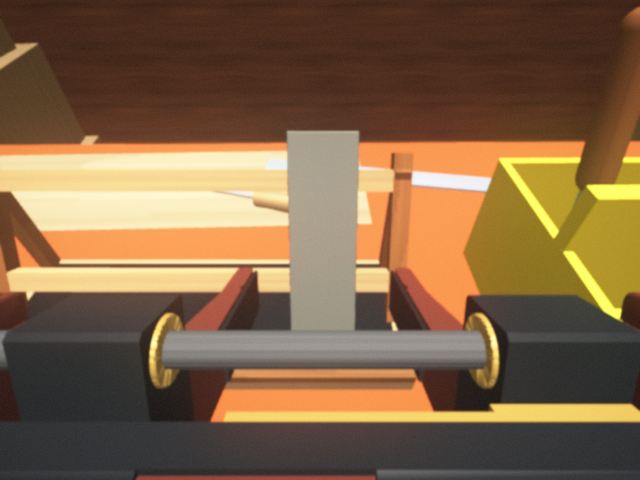

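```bash
python3 -m pendant '[0,0,0,35,0,-20,0.8, 0,-0.148,0,20,0,-30,0.8, 0,-0.149,0,0,0,-10,0.8, 0,-0.149,0,0,0,0,0.8, 0,-0.149,0,0,0,0,0.8, 0,-0.149,0,0,0,0,0.8, 0,-0.149,0,0,0,0,0.8, 0,-0.149,0,0,0,0,0.8]'
python3 -m pendant '[0,0,0,0,0,0,0.8, 0,0,0,0,0,0,0.8]'
python3 -c "
from h import *
st(); plan([.388,.07,.2],tool(-5.7))"
```

```text
t: 40.3
eef_pos: [0.5725, -0.2926, 0.19]
tool_rot: [-0.0, 1.0, -0.004, 0.008]
ft_force: [-0.1, -0.4, -0.5]
finger_gap: 0.796
t: 40.5
eef_pos: [0.5725, -0.2922, 0.1863]
tool_rot: [-0.002, 1.0, -0.003, 0.009]
ft_force: [0.6, 0.4, -0.1]
finger_gap: 0.804
t 40.5 pos [ 0.5721 -0.2923  0.2073] x [ 0.9998 -0.0057  0.019 ] z [ 0.019   0.0044 -0.9998] F [ 0.6135  0.3505 -0.0864] gap 70.7
turn [-0.0054 -0.0188  0.0938] rows 0.64 shift [-219.5 -342.1    7.3] rows 8.13
```

```bash
python3 -m pendant '[-0.005,-0.019,0.094,0,0,0,0.8, 0,0,0,-26,-40,0,0.8, 0,0,0,-26,-40,0,0.8, 0,0,0,-26,-40,0,0.8, 0,0,0,-26,-40,0,0.8, 0,0,0,-26,-40,0,0.8, 0,0,0,-26,-40,0,0.8, 0,0,0,-26,-40,0,0.8]'
python3 -m pendant '[0,0,0,-26,-40,0,0.8, 0,0,0,-11,-22,7,0.8, 0,0,0,0,0,0,0.8, 0,0,0,0,0,0,0.8]'
python3 - <<'E'
from h import *
st(); p,W,c=cap('wrist')
box(W,(.32,.56),(.02,.115),(.006,.03)); plan([.4371,.0669,.004],tool(-5.7))
E
```

```text
t: 41.3
eef_pos: [0.4168, 0.0051, 0.1897]
tool_rot: [0.001, 0.999, -0.052, 0.004]
ft_force: [0.2, 0.6, 0.2]
finger_gap: 0.802
t: 41.7
eef_pos: [0.3878, 0.069, 0.1824]
tool_rot: [0.001, 0.999, -0.051, 0.004]
ft_force: [-0.1, -0.2, -0.4]
finger_gap: 0.801
t 41.7 pos [0.3877 0.0691 0.2034] x [ 0.9948 -0.1017  0.0071] z [ 0.0069 -0.0028 -1.    ] F [-0.0517 -0.1736 -0.3913] gap 70.5
c [437.3  66.9] size 148.8 50.2 yaw -5.89 z 15.1 n 8165
turn [ 0.0025 -0.0064 -0.0038] rows 0.05 shift [ 48.8  -3.3 199.4] rows 4.11
```

```bash
python3 -m pendant '[0.002,-0.006,0,0,0,0,0.78, 0,0,0,24.5,-1.6,45,0.78, 0,0,0,24.5,-1.6,45,0.78, 0,0,0,0,0,45,0.78, 0,0,0,0,0,40,0.78, 0,0,0,0,0,0,0.78, 0,0,0,0,0,0,0.78, 0,0,0,0,0,0,0.78]'
python3 -c "
from h import *
st(); plan([.4373,.0669,.003],tool(-5.85))"
```

```text
t: 42.55
eef_pos: [0.4376, 0.067, 0.0122]
tool_rot: [0.0, 0.999, -0.052, 0.001]
ft_force: [0.4, -0.6, 0.7]
finger_gap: 0.779
t 42.55 pos [0.4376 0.067  0.0332] x [ 0.9946 -0.1036  0.0022] z [ 0.0022 -0.0003 -1.    ] F [ 0.3791 -0.6245  0.6528] gap 68.5
turn [ 0.     -0.0022 -0.0017] rows 0.02 shift [-0.3  0.1 30.2] rows 0.6
```

```bash
python3 -m pendant '[0,0,0,0,0,20,0.78, 0,0,0,0,0,9.5,0.78, 0,0,0,0,0,0,0.78, 0,0,0,0,0,0,0, 0,0,0,0,0,0,0, 0,0,0,0,0,0,0, 0,0,0,0,0,0,0, 0,0,0,0,0,0,0]'
python3 -m pendant '[0,0,0,0,0,0,0, 0,0,0,0,0,-10,0, 0,0,0,0,0,-45,0, 0,0,0,0,0,-45,0, 0,0,0,0,0,-45,0, 0,0,0,0,0,-45,0, 0,0,0,0,0,0,0, 0,0,0,0,0,0,0]'
python3 - <<'E'
from h import *
st(); platemeas(); plan([.60,-.1957,.205],tool(-.72))
E
```

```text
t: 43.35
eef_pos: [0.4363, 0.0672, -0.0193]
tool_rot: [0.0, 0.999, -0.051, -0.0]
ft_force: [-1.5, -1.6, 5.8]
finger_gap: 0.566
t: 44.15
eef_pos: [0.4363, 0.0675, 0.1704]
tool_rot: [0.0, 0.999, -0.051, -0.0]
ft_force: [-0.1, -0.6, -3.9]
finger_gap: 0.568
t 44.15 pos [0.4363 0.0675 0.1914] x [ 0.9947 -0.1026 -0.0007] z [-0.0008 -0.0004 -1.    ] F [-0.0598 -0.5948 -3.8602] gap 50.0
face slope deg [-0.05  0.06] z0 -13.43 8699
c [53.  -0.5] size 50.2 45.9 yaw -89.95 z -13.5 n 13356
turn [ 0.0009  0.0039 -0.0903] rows 0.6 shift [167.8 261.1 -15.4] rows 6.21
```

```bash
python3 -m pendant '[0,0.004,-0.09,0,0,-4,0, 0,0,0,28,43.5,-2,0, 0,0,0,28,43.5,-2,0, 0,0,0,28,43.5,-2,0, 0,0,0,28,43.5,-2,0, 0,0,0,28,43.5,-2,0, 0,0,0,28,43.5,-2,0, 0,0.1,0,0,0,0,0]'
python3 -m pendant '[0,0.149,0,0,0,0,0, 0,0.149,0,0,0,0,0, 0,0.149,0,0,0,0,0, 0,0.149,0,0,0,0,0, 0,0.149,0,0,0,0,0, 0,0.149,0,0,0,0,0, 0,0.052,0,0,0,0,0, 0,0,0,0,0,0,0]'
python3 -m pendant '[0,0,0,0,0,0,0, 0,0,0,0,0,0,0]'
python3 - <<'E'
from h import *
st(); platemeas(); rackplan(0,15,8,xc=1.5,zback=1.0)
E
```

```text
t: 45.0
eef_pos: [0.5985, -0.1923, 0.1679]
tool_rot: [-0.003, 0.999, -0.009, 0.04]
ft_force: [-1.0, 0.7, -7.5]
finger_gap: 0.567
t: 45.8
eef_pos: [0.5924, -0.1858, 0.1775]
tool_rot: [0.001, 0.868, -0.007, 0.497]
ft_force: [-0.4, -0.0, -2.6]
finger_gap: 0.566
t: 46.0
eef_pos: [0.5955, -0.1867, 0.1867]
tool_rot: [0.004, 0.866, -0.005, 0.5]
ft_force: [-0.3, -0.1, -3.2]
finger_gap: 0.566
t 46.0 pos [ 0.5773 -0.1865  0.1972] x [ 0.4999 -0.0048  0.866 ] z [ 0.866  -0.0115 -0.5   ] F [-0.276  -0.1175 -3.1922] gap 49.8
face slope deg [-0.03  0.1 ] z0 -13.09 8693
c [53.6 -0.6] size 50.2 47.2 yaw -89.99 z -13.1 n 13705
turn [ 0.0005 -0.0007  0.0018] eef target [ 672.8 -196.1   81.2] shift(new axes) [-53.2   8.4 119.9] now axes [-53.3   8.3 119.8]
```

```bash
python3 -m pendant '[0,0,0,-17.7,2.8,40,0, 0,0,0,-17.7,2.8,40,0, 0,0,0,-17.7,2.8,39.8,0, 0,0,0,0,0,0,0, 0,0,0,0,0,0,0, 0,0,0,0,0,0,0, 0,0,0,0,0,0,0]'
python3 - <<'E'
from h import *
st(); rackrel(platemeas(),0); rackplan(0,3,2,xc=1.5,zback=1.0)
E
```

```text
t: 46.75
eef_pos: [0.6731, -0.1971, 0.0851]
tool_rot: [0.005, 0.864, -0.005, 0.503]
ft_force: [-0.3, 0.3, -2.4]
finger_gap: 0.567
t 46.75 pos [ 0.6548 -0.1968  0.0955] x [ 0.4945 -0.0026  0.8692] z [ 0.8691 -0.0137 -0.4945] F [-0.3058  0.2824 -2.4437] gap 49.9
face slope deg [-0.02  0.11] z0 -13.07 8684
c [53.6 -0.6] size 50.3 47.2 yaw -89.99 z -13.1 n 13715
upper rail d 0.94 n 6751
face: d at s=75 34.72 slopes deg [ 0.33 -0.01] n 19303
c [115.   -0.1] size 91.9 52.7 yaw 0.22 z 0.4 n 24162
turn [ 0.0028 -0.0061  0.0034] eef target [ 683.2 -196.2   69.2] shift(new axes) [-8.4 -1.  16.7] now axes [-8.5 -1.  16.6]
```

```bash
python3 -m pendant '[0,0,0,-2.6,0,7.5,0, 0,0,0,-2.6,0,7.5,0, 0,0,0,0,0,0,0, 0,0,0,0,0,0,0, 0,0,0,0,0,0,0, 0,0,0,0,0,0,0]'
python3 - <<'E'
from h import *
st(); rackrel(platemeas(),0); rackplan(0,0,0,xc=1.5,zback=1.0)
E
```

```text
t: 47.4
eef_pos: [0.6825, -0.1964, 0.068]
tool_rot: [0.004, 0.866, -0.005, 0.5]
ft_force: [-0.6, 0.8, -3.2]
finger_gap: 0.567
t 47.4 pos [ 0.6643 -0.1961  0.0785] x [ 0.4995 -0.0057  0.8663] z [ 0.8662 -0.0117 -0.4995] F [-0.558   0.8337 -3.2387] gap 49.9
face slope deg [0.01 0.04] z0 -13.13 8684
c [53.6 -0.6] size 50.3 47.2 yaw 89.97 z -13.1 n 13714
upper rail d 0.93 n 8350
face: d at s=75 18.11 slopes deg [-0.    0.04] n 17585
c [105.5   0.9] size 91.1 60.3 yaw 0.01 z 0.4 n 24125
turn [ 0.0008 -0.0007  0.0007] eef target [ 685.8 -196.3   65.7] shift(new axes) [-0.5 -0.2  4. ] now axes [-0.5 -0.2  4. ]
```

```bash
python3 -m pendant '[0,0,0,0,0,2.5,0, 0,0,0,0,0,0,0, 0,0,0,0,0,0,0]'
python3 -m pendant '[0,0,0,0,0,1,0, 0,0,0,0,0,0,0, 0,0,0,0,0,0,0]'
python3 -m pendant '[0,0,0,-1,0,0.5,0, 0,0,0,0,0,0,0, 0,0,0,0,0,0,0]'
python3 -m pendant '[0,0,0,-1,0,-0.5,0, 0,0,0,0,0,0,0, 0,0,0,0,0,0,0]'
python3 - <<'E'
from h import *
st(); rackrel(platemeas(),0)
E
```

```text
t: 47.75
eef_pos: [0.6847, -0.1963, 0.0666]
tool_rot: [0.004, 0.866, -0.005, 0.5]
ft_force: [-0.2, -0.0, -2.0]
finger_gap: 0.567
t: 48.05
eef_pos: [0.6853, -0.1964, 0.0665]
tool_rot: [0.004, 0.866, -0.005, 0.5]
ft_force: [-10.7, 1.7, 2.1]
finger_gap: 0.568
t: 48.35
eef_pos: [0.6854, -0.1964, 0.0664]
tool_rot: [0.004, 0.866, -0.005, 0.501]
ft_force: [-21.1, 3.0, 9.3]
finger_gap: 0.564
t: 48.65
eef_pos: [0.6852, -0.1966, 0.0662]
tool_rot: [0.004, 0.865, -0.005, 0.501]
ft_force: [-6.1, 2.5, 5.6]
finger_gap: 0.567
t 48.65 pos [ 0.667  -0.1963  0.0767] x [ 0.4976 -0.0052  0.8674] z [ 0.8673 -0.0118 -0.4976] F [-6.1352  2.4641  5.5682] gap 49.9
face slope deg [0.19 0.07] z0 -13.2 8664
c [53.6 -0.5] size 50.2 47.2 yaw 89.96 z -13.0 n 13680
lower rail d 0.92 n 62
upper rail d 0.93 n 8697
face: d at s=75 14.96 slopes deg [-0.05 -0.03] n 17515
c [105.4  -0.2] size 90.8 66.1 yaw 0.13 z 0.4 n 24122
```

```bash
python3 -m pendant '[0,0,0,-1.5,0,0,0, 0,0,0,0,0,0,0, 0,0,0,0,0,0,0]'
python3 -m pendant '[0,0,0,0.5,0,0.5,0, 0,0,0,0,0,0,0, 0,0,0,0,0,0,0.72, 0,0,0,0,0,0,0.72, 0,0,0,0,0,0,0.72, 0,0,0,0,0,0,0.72]'
python3 -m pendant '[0,0,0,0,0,-15,0.72, 0,0,0,0,0,-45,0.72, 0,0,0,0,0,-45,0.72, 0,0,0,0,0,0,0.72, 0,0,0,0,0,0,0.72]'
python3 - <<'E'
from h import *
st(); p,W,c=cap('wrist'); rackrel(W,0); rackrel(W,-100)
E
```

```text
t: 49.0
eef_pos: [0.6851, -0.1967, 0.0662]
tool_rot: [0.004, 0.865, -0.005, 0.502]
ft_force: [-0.9, 2.7, 5.4]
finger_gap: 0.565
t: 49.6
eef_pos: [0.6844, -0.1964, 0.063]
tool_rot: [0.004, 0.866, -0.005, 0.5]
ft_force: [0.8, 0.6, -0.0]
finger_gap: 0.718
t: 50.1
eef_pos: [0.5936, -0.1961, 0.1179]
tool_rot: [0.005, 0.865, -0.005, 0.502]
ft_force: [0.7, 0.5, -0.7]
finger_gap: 0.721
t 50.1 pos [ 0.5754 -0.1958  0.1283] x [ 0.4968 -0.004   0.8679] z [ 0.8678 -0.0143 -0.4968] F [ 0.6686  0.459  -0.7479] gap 63.5
lower rail d 0.91 n 1994
upper rail d 0.9 n 3490
face: d at s=75 14.95 slopes deg [-0.05  0.03] n 6377
c [105.4   0.4] size 90.8 50.1 yaw -0.24 z 0.5 n 8828
lower rail d 0.91 n 2168
upper rail d 0.9 n 3558
face: d at s=75 14.99 slopes deg [-0.07  0.01] n 6389
c [105.4 -98.7] size 90.4 50.9 yaw -0.08 z 0.5 n 8880
```

Two stand correctly. Now the third (plate1).

```bash
python3 -m pendant '[0,0,0,35,0,-20,0.78, 0,-0.148,0,20,0,-30,0.78, 0,-0.149,0,0,0,-10,0.78, 0,-0.149,0,0,0,0,0.78, 0,-0.149,0,0,0,0,0.78, 0,-0.149,0,0,0,0,0.78, 0,-0.149,0,0,0,0,0.78, 0,-0.149,0,0,0,0,0.78]'
python3 -m pendant '[0,0,0,0,0,0,0.78, 0,0,0,0,0,0,0.78]'
python3 -c "
from h import *
st(); plan([.365,.28,.2],tool(-4.7))"
```

```text
t: 50.95
eef_pos: [0.5736, -0.193, 0.1892]
tool_rot: [-0.0, 1.0, -0.004, 0.005]
ft_force: [0.1, -0.6, -0.1]
finger_gap: 0.78
t: 51.15
eef_pos: [0.5734, -0.1928, 0.1861]
tool_rot: [-0.002, 1.0, -0.003, 0.007]
ft_force: [-0.4, 0.4, -0.5]
finger_gap: 0.777
t 51.15 pos [ 0.5731 -0.1929  0.2071] x [ 0.9999 -0.0065  0.0133] z [ 0.0133  0.0034 -0.9999] F [-0.4259  0.4131 -0.5317] gap 68.4
turn [-0.0039 -0.0132  0.0756] rows 0.51 shift [-246.4 -454.2    7.1] rows 10.34
```

```bash
python3 -m pendant '[-0.004,-0.013,0.075,0,0,0,0.78, 0,0,0,-22,-41,0,0.78, 0,0,0,-22,-41,0,0.78, 0,0,0,-22,-41,0,0.78, 0,0,0,-22,-41,0,0.78, 0,0,0,-22,-41,0,0.78, 0,0,0,-22,-41,0,0.78, 0,0,0,-22,-41,0,0.78]'
python3 -m pendant '[0,0,0,-23,-41,0,0.78, 0,0,0,-23,-41,0,0.78, 0,0,0,-23,-41,0,0.78, 0,0,0,-23,-44,5,0.78, 0,0,0,0,0,0,0.78, 0,0,0,0,0,0,0.78]'
python3 - <<'E'
from h import *
st(); p,W,c=cap('wrist')
box(W,(.32,.52),(.22,.34),(.006,.03)); plan([.4128,.279,.035],tool(-4.8))
E
```

```text
t: 51.95
eef_pos: [0.441, 0.1064, 0.1904]
tool_rot: [0.001, 0.999, -0.042, 0.006]
ft_force: [1.1, 0.1, 0.3]
finger_gap: 0.778
t: 52.55
eef_pos: [0.364, 0.2795, 0.1839]
tool_rot: [0.001, 0.999, -0.041, 0.004]
ft_force: [0.3, -0.6, -0.1]
finger_gap: 0.776
t 52.55 pos [0.3638 0.2795 0.2049] x [ 0.9967 -0.0811  0.0086] z [ 0.0084 -0.0019 -1.    ] F [ 0.325  -0.6328 -0.0566] gap 68.3
c [412.1 279.9] size 149.9 50.1 yaw -4.7 z 15.1 n 8108
turn [ 0.0016 -0.0085  0.0003] rows 0.06 shift [ 47.9  -4.4 170.1] rows 3.53
```

```bash
python3 -m pendant '[0.002,-0.008,0,0,0,0,0.78, 0,0,0,24,-2.5,45,0.78, 0,0,0,23.5,-2.5,45,0.78, 0,0,0,0,0,45,0.78, 0,0,0,0,0,35,0.78, 0,0,0,0,0,0,0.78, 0,0,0,0,0,0,0.78, 0,0,0,0,0,0,0.78]'
python3 -c "
from h import *
st(); plan([.4121,.2797,.003],tool(-4.7))"
```

```text
t: 53.4
eef_pos: [0.4136, 0.2803, 0.0184]
tool_rot: [-0.001, 0.999, -0.043, 0.001]
ft_force: [0.4, 0.3, 1.2]
finger_gap: 0.782
t 53.4 pos [0.4135 0.2803 0.0394] x [ 0.9963 -0.0854  0.0023] z [ 0.0024  0.0014 -1.    ] F [0.3612 0.2537 1.2081] gap 68.8
turn [-0.0016 -0.0023 -0.0035] rows 0.03 shift [-1.4  0.7 36.4] rows 0.73
```

```bash
python3 -m pendant '[0,0,0,-1,0.5,25,0.78, 0,0,0,0,0,10.5,0.78, 0,0,0,0,0,0,0.78, 0,0,0,0,0,0,0, 0,0,0,0,0,0,0, 0,0,0,0,0,0,0, 0,0,0,0,0,0,0, 0,0,0,0,0,0,0]'
python3 -m pendant '[0,0,0,0,0,0,0, 0,0,0,0,0,-10,0, 0,0,0,0,0,-45,0, 0,0,0,0,0,-45,0, 0,0,0,0,0,-45,0, 0,0,0,0,0,-45,0, 0,0,0,0,0,0,0, 0,0,0,0,0,0,0]'
python3 - <<'E'
from h import *
st(); platemeas(); plan([.60,-.096,.205],tool(-.72))
E
```

```text
t: 54.2
eef_pos: [0.4112, 0.2799, -0.019]
tool_rot: [0.0, 0.999, -0.042, 0.0]
ft_force: [-1.0, -0.2, 5.7]
finger_gap: 0.563
t: 55.0
eef_pos: [0.4111, 0.28, 0.1707]
tool_rot: [0.0, 0.999, -0.042, -0.0]
ft_force: [0.1, -1.0, -2.6]
finger_gap: 0.564
t 55.0 pos [0.4111 0.28   0.1917] x [ 0.9965 -0.0841 -0.0001] z [-0.0001 -0.0001 -1.    ] F [ 0.1362 -0.9786 -2.5588] gap 49.7
face slope deg [0.08 0.09] z0 -13.2 8672
c [52.8 -0.4] size 50.3 45.5 yaw 89.93 z -13.1 n 13173
turn [ 0.002   0.003  -0.0717] rows 0.48 shift [194.3 373.1 -15.3] rows 8.42
```

```bash
python3 -m pendant '[0,0.003,-0.072,0,0,-4,0, 0,0,0,21.6,41.5,-1,0, 0,0,0,21.6,41.5,-1,0, 0,0,0,21.6,41.5,-1,0, 0,0,0,21.6,41.5,-1,0, 0,0,0,21.6,41.5,-1,0, 0,0,0,21.6,41.5,-1,0, 0,0,0,21.6,41.5,-1,0]'
python3 -m pendant '[0,0,0,21.6,41.5,-1,0, 0,0,0,21.6,41.5,-1,0, 0,0.1,0,0,0,0,0, 0,0.149,0,0,0,0,0, 0,0.149,0,0,0,0,0, 0,0.149,0,0,0,0,0, 0,0.149,0,0,0,0,0, 0,0.149,0,0,0,0,0]'
python3 -m pendant '[0,0.149,0,0,0,0,0, 0,0.053,0,0,0,0,0, 0,0,0,0,0,0,0, 0,0,0,0,0,0,0, 0,0,0,0,0,0,0]'
python3 - <<'E'
from h import *
st(); platemeas(); rackplan(100,15,8,xc=1.5,zback=1.0)
E
```

```text
t: 55.85
eef_pos: [0.5578, -0.0144, 0.1781]
tool_rot: [0.0, 1.0, -0.006, -0.002]
ft_force: [0.6, -0.4, -3.0]
finger_gap: 0.57
t: 56.65
eef_pos: [0.5995, -0.0959, 0.1802]
tool_rot: [0.003, 0.911, -0.006, 0.411]
ft_force: [0.1, 0.8, -2.7]
finger_gap: 0.564
t: 57.15
eef_pos: [0.6012, -0.0961, 0.1845]
tool_rot: [0.004, 0.866, -0.005, 0.5]
ft_force: [0.4, 0.2, -1.8]
finger_gap: 0.565
t 57.15 pos [ 0.583  -0.0959  0.195 ] x [ 0.4993 -0.0046  0.8664] z [ 0.8664 -0.0111 -0.4993] F [ 0.3966  0.2224 -1.7808] gap 49.8
face slope deg [0.04 0.11] z0 -12.88 8660
c [53.2 -0.7] size 50.3 46.4 yaw 89.95 z -12.8 n 13434
turn [ 0.0001 -0.0014  0.0019] eef target [674.  -96.1  81.2] shift(new axes) [-53.6  -0.9 114.9] now axes [-53.7  -1.  114.8]
```

```bash
python3 -m pendant '[0,0,0,-17.8,-0.3,38.3,0, 0,0,0,-17.8,-0.3,38.3,0, 0,0,0,-17.8,-0.3,38.3,0, 0,0,0,0,0,0,0, 0,0,0,-2.4,0,7,0, 0,0,0,-2.4,0,7,0, 0,0,0,0,0,0,0, 0,0,0,0,0,0,0]'
python3 -m pendant '[0,0,0,0,0,0,0, 0,0,0,0,0,0,0]'
python3 - <<'E'
from h import *
st(); rackrel(platemeas(),100); rackplan(100,0,0,xc=1.3,zback=1.0)
E
```

```text
t: 58.0
eef_pos: [0.6839, -0.0966, 0.0714]
tool_rot: [0.004, 0.865, -0.005, 0.502]
ft_force: [-0.2, 0.4, -1.4]
finger_gap: 0.568
t: 58.2
eef_pos: [0.6835, -0.0966, 0.0704]
tool_rot: [0.004, 0.865, -0.005, 0.501]
ft_force: [-0.0, 0.6, -3.1]
finger_gap: 0.563
t 58.2 pos [ 0.6653 -0.0963  0.0808] x [ 0.497  -0.0045  0.8677] z [ 0.8676 -0.0118 -0.4971] F [-0.0007  0.6116 -3.1172] gap 49.6
face slope deg [0.01 0.06] z0 -12.81 8653
c [53.2 -0.7] size 50.2 46.4 yaw 89.91 z -12.8 n 13430
lower rail d 0.93 n 40
upper rail d 0.82 n 3453
face: d at s=75 19.28 slopes deg [0.14 0.01] n 17651
c [106.5 100.4] size 91.1 67.5 yaw 0.16 z 0.4 n 23980
turn [ 0.0008 -0.0029  0.0017] eef target [687.1 -96.3  65.8] shift(new axes) [-1.8 -0.3  5.3] now axes [-1.8 -0.3  5.3]
```

```bash
python3 -m pendant '[0,0,0,-0.8,0,3,0, 0,0,0,0,0,0,0, 0,0,0,0,0,0,0]'
python3 -m pendant '[0,0,0,0,0,1,0, 0,0,0,0,0,0,0, 0,0,0,0,0,0,0]'
python3 -m pendant '[0,0,0,-0.5,0,0.8,0, 0,0,0,0,0,0,0, 0,0,0,0,0,0,0]'
python3 - <<'E'
from h import *
st(); rackrel(platemeas(),100); rackplan(100,0,0,xc=1.3,zback=1.0)
E
```

```text
t: 58.55
eef_pos: [0.6857, -0.0966, 0.0669]
tool_rot: [0.004, 0.866, -0.005, 0.501]
ft_force: [-0.5, -0.8, -1.6]
finger_gap: 0.567
t: 58.85
eef_pos: [0.6865, -0.0965, 0.0667]
tool_rot: [0.004, 0.866, -0.005, 0.501]
ft_force: [-10.8, 0.1, 4.4]
finger_gap: 0.566
t: 59.15
eef_pos: [0.6868, -0.0965, 0.0666]
tool_rot: [0.004, 0.865, -0.005, 0.501]
ft_force: [-24.7, 0.9, 11.8]
finger_gap: 0.569
t 59.15 pos [ 0.6686 -0.0963  0.077 ] x [ 0.4976 -0.0044  0.8674] z [ 0.8673 -0.0112 -0.4976] F [-24.6698   0.9146  11.7825] gap 50.1
face slope deg [0.13 0.01] z0 -13.15 8676
c [53.2 -0.6] size 50.3 46.4 yaw 89.95 z -13.0 n 13426
lower rail d 0.97 n 100
upper rail d 0.8 n 3454
face: d at s=75 14.83 slopes deg [-0.04 -0.01] n 17408
c [105.3  97.2] size 90.5 61.2 yaw 0.08 z 0.4 n 23914
turn [ 0.0003 -0.0028  0.0019] eef target [687.1 -96.3  65.8] shift(new axes) [-0.5 -0.3  0.6] now axes [-0.5 -0.3  0.6]
```

Against the rails. Ease off, press down to the base, release, and withdraw well clear.

```bash
python3 -m pendant '[0,0,0,-1,0,-0.9,0, 0,0,0,0,0,0,0, 0,0,0,-1.5,0,0,0, 0,0,0,0,0,0,0, 0,0,0,0,0,0,0]'
python3 -m pendant '[0,0,0,0.5,0,0.5,0, 0,0,0,0,0,0,0, 0,0,0,0,0,0,0.72, 0,0,0,0,0,0,0.72, 0,0,0,0,0,0,0.72, 0,0,0,0,0,0,0.72]'
python3 -m pendant '[0,0,0,0,0,-15,0.72, 0,0,0,0,0,-45,0.72, 0,0,0,0,0,-45,0.72, 0,0,0,0,0,0,0.72, 0,0,0,0,0,0,0.72]'
python3 - <<'E'
from h import *
st(); p,W,c=cap('wrist')
for y in (100,0,-100): rackrel(W,y)
E
```

```text
t: 59.7
eef_pos: [0.6863, -0.0968, 0.0667]
tool_rot: [0.004, 0.865, -0.005, 0.502]
ft_force: [2.5, 1.2, 5.2]
finger_gap: 0.57
t: 60.3
eef_pos: [0.6852, -0.0963, 0.0628]
tool_rot: [0.003, 0.866, -0.005, 0.5]
ft_force: [-0.2, 0.3, -0.5]
finger_gap: 0.718
t: 60.8
eef_pos: [0.6007, -0.0956, 0.1162]
tool_rot: [0.004, 0.864, -0.004, 0.503]
ft_force: [0.1, -0.2, -0.6]
finger_gap: 0.721
t 60.8 pos [ 0.5824 -0.0953  0.1266] x [ 0.4942 -0.0034  0.8693] z [ 0.8693 -0.0117 -0.4942] F [ 0.0889 -0.2257 -0.5551] gap 63.4
lower rail d 0.83 n 1105
upper rail d 0.78 n 2159
face: d at s=75 14.96 slopes deg [-0.21  0.01] n 6630
c [105.2 100.3] size 90.4 50.1 yaw 0.03 z 0.5 n 9178
lower rail d 0.83 n 1297
upper rail d 0.78 n 2215
face: d at s=75 14.85 slopes deg [-0.05 -0.04] n 6677
c [105.4   0.4] size 90.7 50.9 yaw 0.15 z 0.5 n 9294
lower rail d 0.83 n 1215
upper rail d 0.77 n 2223
face: d at s=75 14.9 slopes deg [-0.11  0.07] n 6212
c [105.3 -98.7] size 90.3 51.7 yaw -0.09 z 0.5 n 8547
```

```bash
python3 -m pendant '[0,0,0,30,0,-35,0.72, 0,-0.148,0,20,0,-40,0.72, 0,-0.149,0,0,0,-40,0.72, 0,-0.149,0,-20,0,-30,0.72, 0,-0.149,0,-20,0,-30,0.72, 0,-0.149,0,-20,0,-20,0.72, 0,-0.149,0,-20,0,0,0.72, 0,-0.149,0,-30,0,0,0.72]'
python3 -m pendant '[0,0,0,-40,0,-10,0.72, 0,0,0,-40,0,0,0.72, 0,0,0,0,0,0,0.72, 0,0,0,0,0,0,0.72]'
python3 - <<'E'
from h import *
st(); p,W,c=cap('top','top_end'); 
for n,y,x,z in [('sand',(.1,.22),(.34,.53),(.02,.06)),('cover',(.1,.28),(.53,.78),(.04,.049))]: print(n); box(W,x,y,z)
t=p[110:330,130:420,::-1]
p2,W2,_=cap('scene'); s=p2[130:310,190:490,::-1]
cv2.imwrite('pics/end.png',np.vstack([cv2.resize(t,(440,334),interpolation=cv2.INTER_CUBIC),cv2.resize(s,(440,264),interpolation=cv2.INTER_CUBIC)]))
p,W,c=cap('wrist')
print('wrist'); box(W,(.34,.53),(.1,.22),(.02,.06)); box(W,(.53,.78),(.1,.28),(.041,.0485))
E
```

```text
t: 61.65
eef_pos: [0.3936, -0.0942, 0.2317]
tool_rot: [-0.001, 1.0, -0.002, 0.005]
ft_force: [-0.7, 0.2, -0.9]
finger_gap: 0.72
t: 62.05
eef_pos: [0.3133, -0.0939, 0.2401]
tool_rot: [-0.001, 1.0, -0.003, 0.008]
ft_force: [0.3, -0.9, -0.9]
finger_gap: 0.723
t 62.05 pos [ 0.3129 -0.0939  0.2611] x [ 0.9999 -0.0057  0.0155] z [ 0.0155  0.0027 -0.9999] F [ 0.2776 -0.8911 -0.8638] gap 63.6
sand
c [422.6 167.5] size 109.9 57.5 yaw -12.41 z 30.4 n 662
cover
c [677. 183.] size 84.5 73.6 yaw 1.37 z 43.2 n 315
wrist
c [424.1 169.4] size 110.2 57.0 yaw -12.55 z 33.0 n 6468
none
```

View pics/end.png

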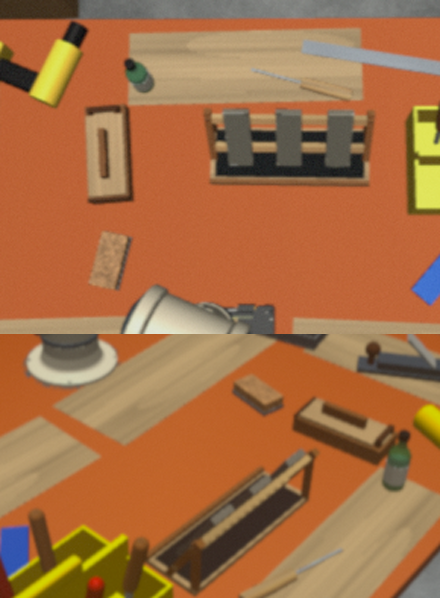

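```bash
python3 - <<'E'
from h import *
a,b=[cv2.imread(f'pics/{n}.png').astype(int)[255:310,180:222] for n in('top0','top_end')]
for i in (a,b):
    m=(i[...,2]-i[...,0]<110); v,u=np.nonzero(m); print(m.sum(),u.mean(),v.mean())
print('absdiff',abs(a-b).mean())
p,W,c=cap('top'); box(W,(.53,.78),(.1,.28),(.036,.055))
r.job_done(); print(r.read_state()['t'])
E
```

```text
785 22.64968152866242 26.22547770700637
802 22.864089775561098 26.618453865336658
absdiff 2.6223665223665225
c [638.5 176.7] size 188.8 80.1 yaw 4.28 z 42.8 n 1179
the job is handed in; nothing more can be done
the job is handed in; nothing more can be done
```

The thick stone, the cover and all three thin stones are put away as asked, in that order. I handed the job in after about 62 s of the 210 s allowed.

- **Stone:** it lies in the recess and was pressed with about 9 N. Its top measured 36.1 mm above the bench after correcting a 1.1 mm depth offset, level with the 36 mm rim.
- **Cover:** I hooked the tongue under the bridge at 10° and swung the cover flat. Its top then measured the same height all along (44.1 mm), which matches the 36 mm rim plus the 8 mm board. I did not look under the bridge directly; that the tongue is beneath it follows from the measured motion.
- **Thin stones:** three were there. They stand at rack y = 100, 0 and -99 mm, 14 mm proud of the rails (flat against them). They are within about 0.2° of the rack's slope and square to it within about 0.2°.
- **Sanding block:** it shifted by less than half a pixel between the first and last overhead pictures, so I take it as unmoved.

- **Failed grasps:** the first two tries at the thick stone closed on nothing, because the reported tool point lies about 21 mm beyond the real fingertips. I measured this by touching the stone and corrected for it; the stone had not moved.
- **Weak or missing readings:** in the last wrist view the check found no cover, though the overhead picture shows it in place. The last overhead readings of the cover were also rough (188.8 x 80.1 mm on the last reading, yaw 4.3° against 4.8°), so the closer wrist measurement is the one I relied on.

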